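Close the pillar die set over its die ring

ROBOT

A 6-joint arm with a two-finger parallel gripper is mounted at the origin on the work surface. World frame = base frame: x ahead of the robot, y to its left, z up, the work surface at z = 0. Lengths are in m, angles in rad, forces in N, time in s.
With the tool pointing down it reaches from about 0.35 to 0.85 m from the base axis. Payload 8.1 kg.
Tool frame: the origin (TCP) lies at the very end of the fingers, on their centre line; the grasp point (between the pads) lies 19 mm behind it; z points along the fingers, y is the direction in which the jaws open and shut (so a half turn about z gives the same grasp; the last joint's range is limited). The gripper opens to 93 mm and grips with 3 to 60 N. Pads are 15 mm wide; open, the fingers measure 128 mm over their backs; the gripper's body (75 mm by 188 mm) begins 65 mm behind the grasp point.
Start: joints at [-1.381, 0.13, 1.488, -0, 1.523, -0.085], TCP at [0.163, -0.577, 0.219] pointing down, gripper open.
Joint ranges: [-2.96, 2.96], [-0.89, 2.26], [0.02, 2.5], [-1.34, 4.48], [0, 2.73], [-2.66, 2.66]. Speed limits (rad/s): [2.39, 2.39, 2.79, 3.14, 3.14, 3.14].

INTERFACE

Orientations are given as a rotation vector (axis times angle).
In Python, from plant import robot gives the robot as it stands.
- The arm moves only by the shell command python3 -m pendant 'ROWS' [OPENING] [FORCE]. ROWS is JSON, a list of rows, each an object with "delta_pos": the shift along the tool's x, y, z in m, a list of three; "spin": the turn about the tool's z in rad. In form: [{"delta_pos": [dx, dy, dz], "spin": spin}, ...]. A call has 1 to 10 rows; each row is the pose to reach, as a shift and turn from the pose measured when the call began, along the tool's axes at that moment; what a row does not reach only later rows make up. A row lasts 1/10 s, in which the tool goes at most 50 mm and 8.59 degrees, less where a joint would pass 70% of its speed; a pose out of reach is approached as far as the arm can. A call with a gripper value outside its range is refused whole. OPENING is the closure, from -1 (fully open) to 1 (shut), set as the call begins (- or left out, the last holds). The fingers move at their own pace and stop on an object; FORCE is the grip in N (left out, the last holds). Time passes only in rows, so rows that repeat a pose let the fingers close. It gives the time, the measured TCP pose, the force and the opening at its end, in the units of the state.
- robot.read_state(): the state, without advancing time (a new reading comes with each control period).
- robot.read_camera(name): name is "scene" or "top" or "wrist"; returns a dict with "color" (480x640x3 uint8, blue, green, red), "camera_matrix" (3x3 intrinsics, pixels), "R" (3x3) and "t" (3): a world point X has camera coordinates R X + t. Camera axes: x right, y down, z forward; pixel columns grow to the right and rows downward; lengths in m; the calibration is good to about 2 mm. A picture is of the moment at which its call begins. There is no depth.
- robot.close_job(): hands the job in, once; it reports no verdict.
Trained networks look in the newest picture that a camera, given by its name, has taken for a name from the list of things; names that differ only in an ending like _2 or _b are one class to them, and where a whole thing is asked for, a point or a joint stands for the part that bears it (a point fixed in the world has none). Each returns a list of dicts, best first, with "score" (0 to 1); they miss things now and then, are a little off and sometimes report something else, mostly with a low value. They report only what shows in the picture. A call takes as long as a camera call. They do not tell look-alikes from the thing itself.
- robot.outline_of(camera, label): "mask" (480x640 bool, what is visible of it).
- robot.mark_of(camera, label): "location" ([x, y, z] in m, in the coordinates of the camera as it stood for that picture, good to about 4 mm: a listed point, or the origin of a listed thing).
The state is a dict: "t": time; "q": joint angles; "dq": joint speeds; "joint_torque": joint torques, N m; "tool_pos": TCP position; "orientation": TCP orientation; "force": force on the tool from outside, world axes, zero at the start; "wrist_torque": the same for the moment, N m; "opening": finger opening in m.
Only numpy, scipy, OpenCV 4.12 (cv2) and the standard library are available. Lean on these libraries where they do the work, as an engineer would, in place of code of your own. Each camera call takes 0.05 s, during which the arm holds its last target.

TASK

Set the steel die ring into the round recess of the pillar die set, then lower the top plate from its wooden cradle squarely over both pillars, large bush on tall pillar, without forcing it where it binds or letting it drop. How far its punch is set out is not known: feel for it meeting the die ring, bed it gently with a push of about 15 newtons straight down, let go and leave the set closed. Leave the other tools alone.

Things in the scene. Friction and masses are not known exactly. Their poses are not given: they have to be found in the camera images.
- die_base: Lower half of the die set, fixed to the bench: dark steel bolster 180 x 90 x 25 mm with a round recess in the middle of its top and two upright pillars at x = +58 mm (tall) and x = -58 mm (short), y = 0; a low collar (5 mm wider in radius, 5 mm high) at each foot, bolt heads 8 mm high at the corners. Origin: centre of its underside, on the bench; z up, x towards the tall pillar.
- recess (a point): Centre of the recess's floor, 17 mm above the bench: round, 42 mm diameter, 8 mm deep, with a 2 mm chamfer at the mouth.
- tall_pillar_tip (a point): Centre of the top of the tall, thick pillar: 18 mm diameter, 115 mm above the bolster's top (140 mm above the bench); its top 10 mm taper in by 4 mm of radius.
- short_pillar_tip (a point): Centre of the top of the short, thin pillar: 14 mm diameter, 90 mm above the bolster's top (115 mm above the bench); its top 10 mm taper in by 4 mm of radius.
- top_plate: Upper half of the die set: aluminium plate 150 x 60 x 18 mm, 0.5 to 0.85 kg in all, at first level on the wooden cradle, its underside 58 mm above the bench. Origin: centre of the plate's underside; z up, x towards the large bush. Brass bushes at x = +58 and -58 mm, y = 0; a punch under its middle, a shank on top. More than 30 N, or a knock, between it and the pillars scores the bushes.
- tall_bush_mouth (a point): Centre of the lower end of the large bush: bore 19.5 mm, outside 30 mm, from 14 mm under the plate to 6 mm above its upper face. It goes on the tall pillar.
- short_bush_mouth (a point): Centre of the lower end of the small bush: bore 15.5 mm, outside 26 mm, from 14 mm under the plate to 6 mm above its upper face. It goes on the short pillar.
- shank_top (a point): Centre of the top of the steel shank on the plate, by which it is gripped: 30 mm (plate x) by 26 mm (plate y), 44 mm high, its top 62 mm above the plate's underside. Grip it across y, so that the pillars pass clear of the gripper.
- punch_seat (a point): Centre of the plate's underside, where the punch comes out: a shoulder of 34 mm diameter, below it a nose of 14 mm diameter and 8 mm length that enters the die ring's bore. The shoulder is set somewhere from 12 to 36 mm under the plate (not measured; it stays put), so the plate beds with its underside 55 to 79 mm above the bench, as felt.
- die_ring: Steel ring, 40 mm outside diameter, 20 mm bore, 26 mm high, 0.19 kg, at first flat on the bench between the cradle and the die set. Origin: centre of its underside; z up; either face may be up. Seated in the recess it stands 18 mm proud of the bolster (43 mm above the bench). The punch must bed on it with a push and not a blow: more than 35 N, the plate's weight included, marks its face.
- cradle: Wooden cradle fixed to the bench, board 110 x 90 x 10 mm with two rails 80 mm long (along x) and 10 mm wide at y = +-24 mm, their tops 58 mm above the bench, on which the top plate lies. Origin: centre of its underside; x along the rails.
- hammer: Bystander: hammer 240 mm long lying on the bench, wooden handle.
- jar: Bystander: amber glass jar with a metal lid, 56 mm diameter, 75 mm high.
- bench_block: Bystander: square steel bench block 75 x 75 x 22 mm.
- file: Bystander: needle file with a red handle, 220 mm long.
Mind the look-alikes: they are no part of the job. Leave any purple look-alike of the die_ring alone.

How it is judged:
On the way, in this order (a step that is already met when the one before it is completed fails the run):
1. the die ring lies flat in the recess, let go (horizontal distance between die_ring and recess below 0.003 m and z of die_ring in the frame of recess below 0.0025 m and angle between die_ring's own z axis and vertical below 0.06 rad and contact force between the fingers and die_ring below 0.3 N), for 0.2 s.
2. the top plate is threaded level on both pillars, large bush on the tall one (z of each of tall_bush_mouth, short_bush_mouth in the frame of die_base below 0.1 m and horizontal distance between tall_bush_mouth and tall_pillar_tip below 0.003 m and horizontal distance between short_bush_mouth and short_pillar_tip below 0.003 m and angle between top_plate's own z axis and vertical below 0.06 rad), for 0.1 s.
3. the plate is pushed down so that its punch bears on the die ring with more than 12 N (the plate's weight included) (contact force between top_plate and die_ring above 12 N and z of top_plate in the frame of die_base below 0.081 m and horizontal distance between tall_bush_mouth and tall_pillar_tip below 0.003 m and horizontal distance between short_bush_mouth and short_pillar_tip below 0.003 m and angle between top_plate's own z axis and vertical below 0.06 rad), for 0.2 s.
At the end, for the whole second after the job is handed in: The die ring lies in the recess (within 3 mm of centre, at most 2.5 mm above the floor); the top plate is on both pillars (bushes within 3 mm of the axes), level within 0.06 rad, its underside at most 81 mm above the bench, its punch resting on the ring (over 2 N); both at rest (horizontal distance between die_ring and recess below 0.003 m and z of die_ring in the frame of recess below 0.0025 m and contact force between top_plate and die_ring above 2 N and z of top_plate in the frame of die_base below 0.081 m and horizontal distance between tall_bush_mouth and tall_pillar_tip below 0.003 m and horizontal distance between short_bush_mouth and short_pillar_tip below 0.003 m and angle between top_plate's own z axis and vertical below 0.06 rad and linear speed of each of top_plate, die_ring below 0.01 m/s); the robot touches nothing.
It fails at once if the top plate is forced or knocked against the die base or its pillars with more than 30 N (contact force between top_plate and die_base above 30 N).
It fails at once if the top plate's punch bears on or strikes the die ring with more than 35 N (contact force between top_plate and die_ring above 35 N).
It fails at once if a bystander (hammer, jar, bench block or file) is moved by more than 20 mm (distance of any of hammer, jar, bench_block, file from where it was at the start of the episode above 0.02 m).
It fails at once if the top plate is let drop down the pillars (faster than 0.25 m/s while on both) (horizontal distance between tall_bush_mouth and tall_pillar_tip below 0.003 m and horizontal distance between short_bush_mouth and short_pillar_tip below 0.003 m and z of short_bush_mouth in the frame of die_base below 0.112 m and linear speed of top_plate above 0.25 m/s).
It also fails if it takes over 67 s, if anything falls off the work surface, if the arm or the gripper's body presses on something with over 40 N, if the wrist force passes 120 N, or if a joint passes its speed limit or range.

## Working session

There is one attempt and no reset: what is moved stays moved. The work goes in short steps, Python scripts to look and compute and a shell command to move; the robot and the scene stay as the last step left them, time stands still between calls to the robot, and variables do not carry over. Pictures are saved under pics/ and viewed, and the job is handed in when it is done.

```bash
ls; mkdir -p pics
cat > h.py <<'E'
from plant import robot
import numpy as np, cv2
def pic(n,f):
    c=robot.read_camera(n); cv2.imwrite('pics/'+f,c['color']); return c
def towld(c,p): return c['R'].T@(np.array(p)-c['t'])
def marks(n,c,labels):
    for l in labels:
        for m in robot.mark_of(n,l)[:3]:
            w=towld(c,m['location']); p=c['camera_matrix']@np.array(m['location']); 
            print(n,l,round(m['score'],2),np.round(w,4),np.round(p[:2]/p[2]))
E
python3 - <<'E'
from h import *
L=['die_base','recess','tall_pillar_tip','short_pillar_tip','top_plate','tall_bush_mouth','short_bush_mouth','shank_top','die_ring','cradle']
for n in ('top','scene'):
    c=pic(n,n+'0.png'); marks(n,c,L); print(np.round(c['R'],3),c['t'],c['camera_matrix'])
s=robot.read_state(); print(s)
E
```

```text
pics
top die_base 0.89 [ 0.5537 -0.1851 -0.0026] [395. 254.]
top die_base 0.58 [0.5981 0.1834 0.0006] [261. 238.]
top recess 0.93 [ 0.5518 -0.1822  0.0158] [395. 254.]
top recess 0.16 [ 0.4989 -0.1832  0.1119] [399. 272.]
top short_pillar_tip 0.76 [ 0.4954 -0.182   0.1139] [399. 273.]
top top_plate 0.91 [0.5968 0.1839 0.0544] [259. 237.]
top tall_bush_mouth 0.93 [0.6542 0.1845 0.0427] [259. 216.]
top short_bush_mouth 0.94 [0.5331 0.1784 0.0429] [261. 261.]
top shank_top 0.57 [0.5864 0.1758 0.1151] [259. 239.]
top die_ring 0.7 [ 4.901e-01  1.070e-02 -3.000e-04] [324. 277.]
top die_ring 0.61 [ 0.4665 -0.0733 -0.0033] [355. 286.]
top die_ring 0.59 [0.4929 0.0893 0.0035] [295. 276.]
top cradle 0.81 [ 0.5957  0.1842 -0.0028] [261. 239.]
[[-0.006 -1.    -0.019]
 [-0.995  0.008 -0.095]
 [ 0.095  0.018 -0.995]] [0.02231373 0.60252328 1.63963566] [[616.71977691   0.         320.89990699]
 [  0.         616.71977691 235.28919202]
 [  0.           0.           1.        ]]
scene die_base 0.66 [ 5.514e-01 -1.831e-01  4.000e-04] [267. 302.]
scene recess 0.76 [ 0.553  -0.1846  0.0141] [266. 301.]

[... 988 characters left out ...]
9]
 [  0.           0.           1.        ]]
{'t': 1.1, 'q': array([-1.38142818e+00,  1.30415660e-01,  1.48821429e+00, -2.94846264e-06,
        1.52296127e+00, -8.53507671e-02]), 'dq': array([-0.00055897, -0.00026198, -0.00070297, -0.00058492, -0.0016138 ,
        0.00013782]), 'joint_torque': array([-3.60628519e-04, -5.59779489e+01, -4.92060900e+01,  7.67341582e-02,
        2.26861238e-02, -2.34082262e-05]), 'tool_pos': array([ 0.1628167 , -0.57749757,  0.218618  ]), 'orientation': array([ 3.11200044e+00,  4.30171757e-01, -4.50332594e-06]), 'force': array([-1.14543968, -0.29904605,  0.39471495]), 'wrist_torque': array([ 0.07527412, -0.03484919,  0.01869769]), 'opening': 0.0929098885744415}
```

View images.

View pics/top0.png

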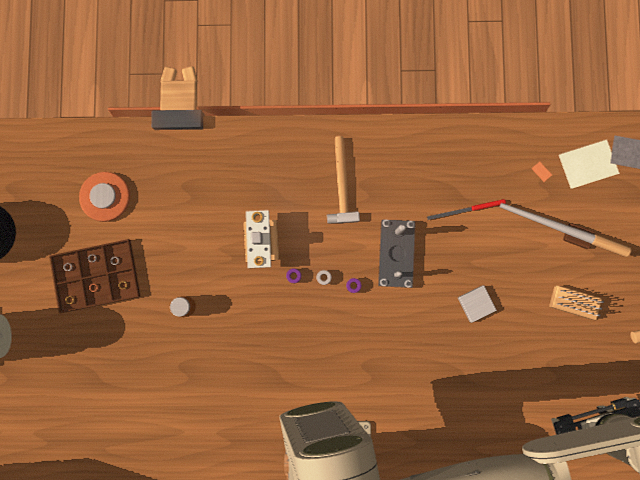

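View pics/scene0.png

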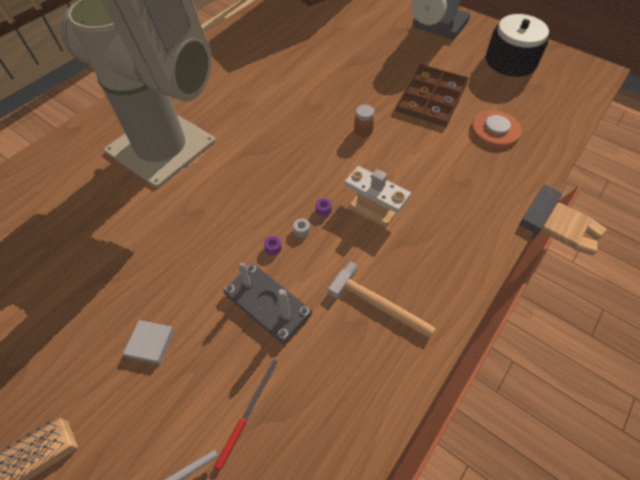

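Run:
```python
import cv2,numpy as np
a=cv2.imread('pics/top0.png')[215:305,235:425]; b=cv2.imread('pics/scene0.png')[195:270,245:345]
cv2.imwrite('pics/c1.png',cv2.resize(a,None,fx=4,fy=4,interpolation=2));cv2.imwrite('pics/c2.png',cv2.resize(b,None,fx=7,fy=7,interpolation=2))
```

```text
(no output)
```

View pics/c1.png

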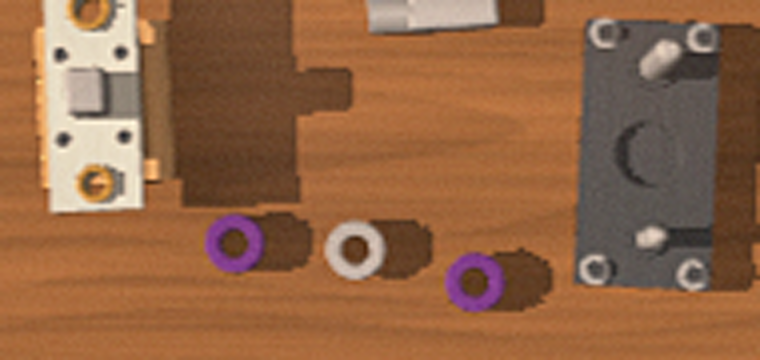

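View pics/c2.png

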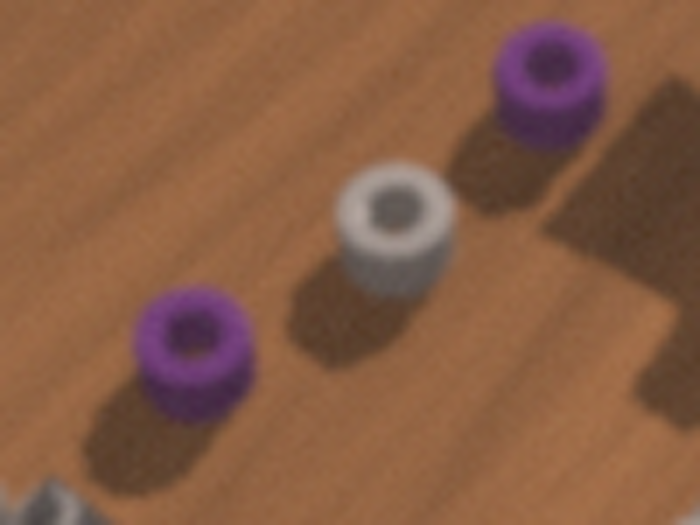

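Candidates for the ring in the top view are purple (293,276), plain steel (324,277) and purple (353,286). The die_ring is the steel one at (324,277), and the close crop confirms it is grey steel between two purple ones. I'll move above it.

```bash
python3 -m pendant '[{"delta_pos":[0.05,-0.05,0],"spin":-0.13},{"delta_pos":[0.1,-0.1,0],"spin":-0.26},{"delta_pos":[0.15,-0.15,0],"spin":-0.4},{"delta_pos":[0.2,-0.2,0],"spin":-0.55},{"delta_pos":[0.25,-0.25,0],"spin":-0.7},{"delta_pos":[0.3,-0.3,0],"spin":-0.8},{"delta_pos":[0.35,-0.35,0],"spin":-0.95},{"delta_pos":[0.39,-0.39,0],"spin":-1.1},{"delta_pos":[0.42,-0.42,0],"spin":-1.2},{"delta_pos":[0.45,-0.45,0],"spin":-1.296}]'
```

```text
t: 2.1
tool_pos: [0.4079, -0.1394, 0.2191]
orientation: [2.216, 2.225, 0.001]
force: [0.8, -0.3, 0.2]
opening: 0.0932
```

```bash
python3 -m pendant '[{"delta_pos":[0.05,0.03,0],"spin":0},{"delta_pos":[0.1,0.06,0],"spin":0},{"delta_pos":[0.15,0.082,0],"spin":0},{"delta_pos":[0.15,0.082,0],"spin":0},{"delta_pos":[0.15,0.082,0],"spin":0}]'
python3 - <<'E'
from h import *
c=pic('wrist','w1.png'); marks('wrist',c,['die_ring']); print(c['R'],c['t'],c['camera_matrix'][0]); print(-c['R'].T@c['t'], robot.read_state()['tool_pos'])
E
```

```text
t: 2.6
tool_pos: [0.49, 0.0138, 0.219]
orientation: [2.212, 2.23, 0.002]
force: [-0.2, -0.3, 0.1]
opening: 0.0928
wrist die_ring 0.83 [0.4943 0.0951 0.0008] [325. 131.]
wrist die_ring 0.68 [ 0.489   0.0189 -0.0005] [319. 206.]
[[ 9.99961278e-01  8.78974517e-03  4.26846809e-04]
 [ 8.26783447e-03 -9.54986594e-01  2.96533722e-01]
 [ 3.01408884e-03 -2.96518711e-01 -9.55022287e-01]] [-0.49017984 -0.02657719  0.39426376] [367.88879024   0.         320.40362677]
[0.48919225 0.09583428 0.38462095] [0.48911355 0.01109766 0.21895371]
```

View pics/w1.png

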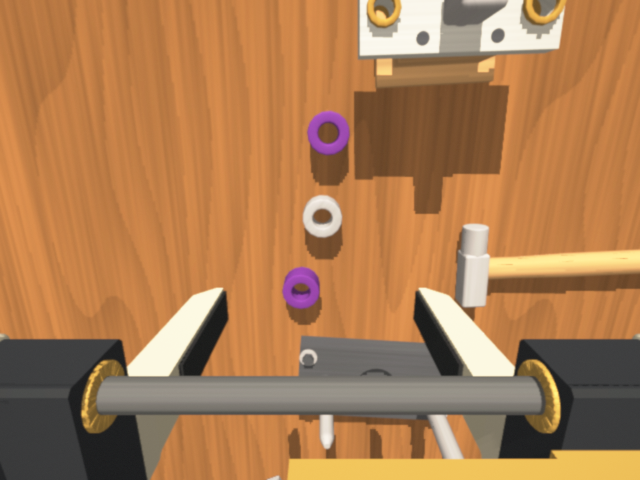

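```bash
cat >> h.py <<'E'
def proj(c,P):
    q=(c['R']@np.atleast_2d(P).T).T+c['t']; q=(c['camera_matrix']@q.T).T; return q[:,:2]/q[:,2:]
def unproj(c,uv,z):
    d=c['R'].T@np.linalg.inv(c['camera_matrix'])@np.array([uv[0],uv[1],1.]); o=-c['R'].T@c['t']
    return o+d*(z-o[2])/d[2]
def ringfit(c,x0,r=.02,z0=0,h=.026):
    from scipy.optimize import least_squares
    im=c['color']; hsv=cv2.cvtColor(im,cv2.COLOR_BGR2HSV)
    p=proj(c,[[x0[0],x0[1],z0+h/2]])[0]
    m=((hsv[...,1]<60)&(hsv[...,2]>70)).astype(np.uint8)
    n,l,st,ce=cv2.connectedComponentsWithStats(m)
    k=1+np.argmin(np.linalg.norm(ce[1:]-p,axis=1)+1e3*(st[1:,4]<60))
    cn,_=cv2.findContours((l==k).astype(np.uint8),cv2.RETR_EXTERNAL,cv2.CHAIN_APPROX_NONE)
    hull=cv2.convexHull(max(cn,key=len)); 
    def cent(h): M=cv2.moments(h.astype(np.float32)); return np.array([M['m10']/M['m00'],M['m01']/M['m00'],M['m00']])
    a=np.linspace(0,2*np.pi,60)
    def model(x): 
        P=np.vstack([np.c_[x[0]+r*np.cos(a),x[1]+r*np.sin(a),0*a+z] for z in (z0,z0+h)])
        return cent(cv2.convexHull(proj(c,P).astype(np.float32)))
    t=cent(hull); s=least_squares(lambda x:model(x)[:2]-t[:2],x0[:2],diff_step=1e-3)
    print('ring',np.round(s.x,4),'cent',t,'model',model(s.x)); return s.x
E
python3 - <<'E'
from h import *
c=pic('wrist','w2.png'); ringfit(c,[.49,.0139]); marks('wrist',c,['die_ring']); print(robot.read_state()['tool_pos'])
E
```

```text
ring [0.4917 0.0118] cent [ 322.95379274  213.25253739 1248.        ] model [ 322.95379251  213.2525389  1378.57421522]
wrist die_ring 0.8 [ 0.4984  0.0941 -0.0007] [330. 129.]
wrist die_ring 0.69 [ 0.4705 -0.0742 -0.0009] [304. 284.]
[0.48897661 0.01001843 0.21909513]
```

```bash
python3 -m pendant '[{"delta_pos":[0.002,0.003,0.03],"spin":0},{"delta_pos":[0.002,0.003,0.06],"spin":0},{"delta_pos":[0.002,0.003,0.1],"spin":0},{"delta_pos":[0.002,0.003,0.12],"spin":0},{"delta_pos":[0.002,0.003,0.12],"spin":0},{"delta_pos":[0.002,0.003,0.12],"spin":0}]'
python3 - <<'E'
from h import *
c=pic('wrist','w3.png'); ringfit(c,[.4917,.0118]);  print(robot.read_state()['tool_pos'])
E
```

```text
t: 3.4
tool_pos: [0.492, 0.0109, 0.0997]
orientation: [2.219, 2.222, 0.0]
force: [1.0, 0.7, 0.4]
opening: 0.093
ring [0.4921 0.0122] cent [ 320.43974525  248.76578248 2695.5       ] model [ 320.43974461  248.76578201 2944.19013225]
[0.49297135 0.01106025 0.10074903]
```

View pics/w3.png

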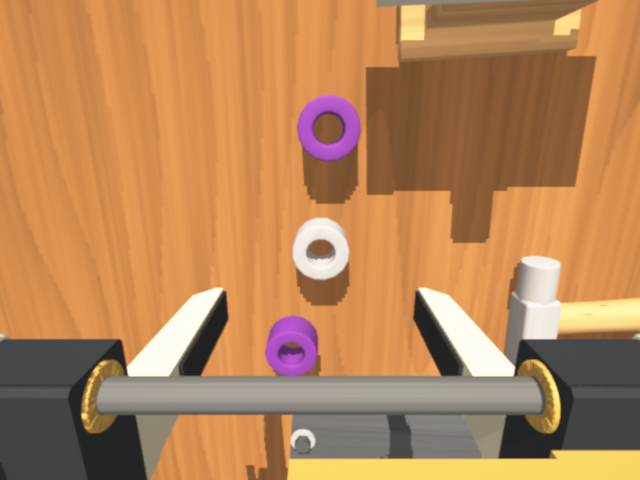

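```bash
python3 -m pendant '[{"delta_pos":[0.001,-0.001,0.03],"spin":0},{"delta_pos":[0.001,-0.001,0.06],"spin":0},{"delta_pos":[0.001,-0.001,0.08],"spin":0},{"delta_pos":[0.001,-0.001,0.0905],"spin":0},{"delta_pos":[0.001,-0.001,0.0905],"spin":0},{"delta_pos":[0.001,-0.001,0.0905],"spin":0}]' - 25; python3 -m pendant '[{"delta_pos":[0,0,0],"spin":0},{"delta_pos":[0,0,0],"spin":0},{"delta_pos":[0,0,0],"spin":0},{"delta_pos":[0,0,0],"spin":0},{"delta_pos":[0,0,0],"spin":0},{"delta_pos":[0,0,0],"spin":0}]' 1 25
```

```text
t: 4.05
tool_pos: [0.4936, 0.0118, 0.0119]
orientation: [2.216, 2.22, 0.004]
force: [-0.3, 0.2, 0.2]
opening: 0.0926
t: 4.65
tool_pos: [0.4935, 0.0117, 0.0119]
orientation: [2.216, 2.22, 0.004]
force: [0.5, 0.6, -0.1]
opening: 0.0498
```

```bash
python3 -m pendant '[{"delta_pos":[0,-0.001,0.0015],"spin":0},{"delta_pos":[0,-0.001,0.0015],"spin":0},{"delta_pos":[0,-0.001,0.0015],"spin":0},{"delta_pos":[0,-0.001,0.0015],"spin":0}]' 1 25;python3 - <<'E'
from h import *
c=pic('wrist','w4.png');s=robot.read_state();  print(s['tool_pos'],s['opening'])
E
```

```text
t: 5.05
tool_pos: [0.4922, 0.0117, 0.0101]
orientation: [2.216, 2.22, 0.004]
force: [-0.1, -0.5, -1.9]
opening: 0.0387
[0.49227141 0.01175426 0.01011553] 0.03857695322338482
```

View pics/w4.png

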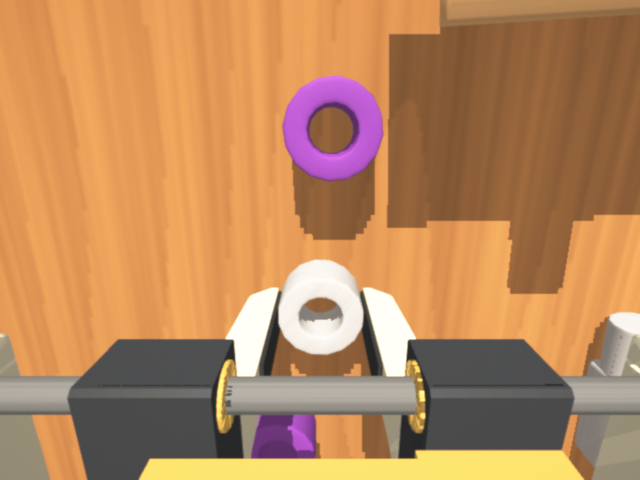

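```bash
python3 -m pendant '[{"delta_pos":[0,0,-0.03],"spin":0},{"delta_pos":[0,0,-0.07],"spin":0},{"delta_pos":[0,0,-0.12],"spin":0},{"delta_pos":[0,0,-0.16],"spin":0.12},{"delta_pos":[-0.03,0.01,-0.19],"spin":0.27},{"delta_pos":[-0.07,0.02,-0.19],"spin":0.42},{"delta_pos":[-0.11,0.04,-0.19],"spin":0.56},{"delta_pos":[-0.14,0.05,-0.19],"spin":0.7},{"delta_pos":[-0.17,0.06,-0.19],"spin":0.85},{"delta_pos":[-0.196,0.06,-0.19],"spin":1.0}]'
python3 - <<'E'
from h import *
s=robot.read_state();  print(s['tool_pos'],s['opening'],s['orientation'])
E
```

```text
t: 6.1
tool_pos: [0.5522, -0.1855, 0.2001]
orientation: [3.014, 0.877, 0.006]
force: [0.8, -0.9, -1.6]
opening: 0.0388
[ 0.55216817 -0.18546589  0.20009806] 0.038750921308837984 [3.014326   0.87656599 0.00611332]
```

```bash
python3 -m pendant '[{"delta_pos":[0,0,0],"spin":0.15},{"delta_pos":[0,0,0],"spin":0.3},{"delta_pos":[0,0,0],"spin":0.45},{"delta_pos":[0,0,0],"spin":0.6},{"delta_pos":[0,0,0],"spin":0.6},{"delta_pos":[0,0,0],"spin":0.6}]'
python3 - <<'E'
from h import *
c=pic('wrist','w5.png');marks('wrist',c,['recess','tall_pillar_tip','die_base','short_pillar_tip']);s=robot.read_state();  print(s['tool_pos'],s['opening'],s['orientation'])
np.savez('w5.npz',**c)
E
```

```text
t: 6.7
tool_pos: [0.552, -0.1854, 0.1997]
orientation: [3.14, -0.047, 0.006]
force: [0.0, 0.0, -2.1]
opening: 0.0389
wrist recess 0.87 [ 0.5583 -0.1851  0.0135] [319. 213.]
wrist tall_pillar_tip 0.81 [ 0.6141 -0.1908  0.1416] [325. 167.]
wrist die_base 0.89 [ 5.565e-01 -1.870e-01  3.000e-04] [321. 212.]
wrist short_pillar_tip 0.97 [ 0.4958 -0.1855  0.1146] [321. 322.]
[ 0.55211628 -0.18540062  0.20003355] 0.03858740373693072 [ 3.14008245 -0.05067519  0.00670805]
```

View pics/w5.png

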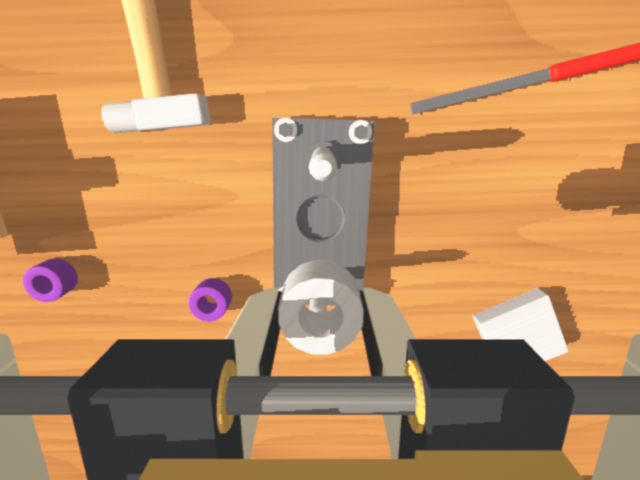

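```bash
cat > ov.py <<'E'
from h import *
a=np.linspace(0,2*np.pi,73)
def die_feats(x,y,w):
    R=np.array([[np.cos(w),-np.sin(w)],[np.sin(w),np.cos(w)]])
    f=lambda P: np.c_[(R@np.array(P)[:,:2].T).T+[x,y],np.array(P)[:,2]]
    circ=lambda cx,r,z: f(np.c_[cx+r*np.cos(a),r*np.sin(a),0*a+z])
    rect=lambda z,X,Y: f([[X,Y,z],[X,-Y,z],[-X,-Y,z],[-X,Y,z],[X,Y,z]])
    return dict(rect=rect(.025,.09,.045),mouth=circ(0,.023,.025),rec=circ(0,.021,.017),tt=circ(.058,.005,.14),st=circ(-.058,.003,.115),tb=circ(.058,.009,.13))
def draw(im,c,F,s,off,col=(0,255,0)):
    for k in F:
        p=(proj(c,F[k])-off+.5)*s
        cv2.polylines(im,[np.round(p*8).astype(np.int32)],False,col,1,cv2.LINE_AA,3)
E
python3 - <<'E'
from ov import *
c=dict(np.load('w5.npz'))
off=np.array([260,105]);s=4
im=cv2.resize(c['color'][105:255,260:390],None,fx=s,fy=s,interpolation=cv2.INTER_CUBIC)
raw=im.copy()
draw(im,c,die_feats(.554,-.185,-.04),s,off)
cv2.imwrite('pics/o1.png',np.hstack([raw[:, :400],im[:, :400]]))
E
```

```text
(no output)
```

View pics/o1.png

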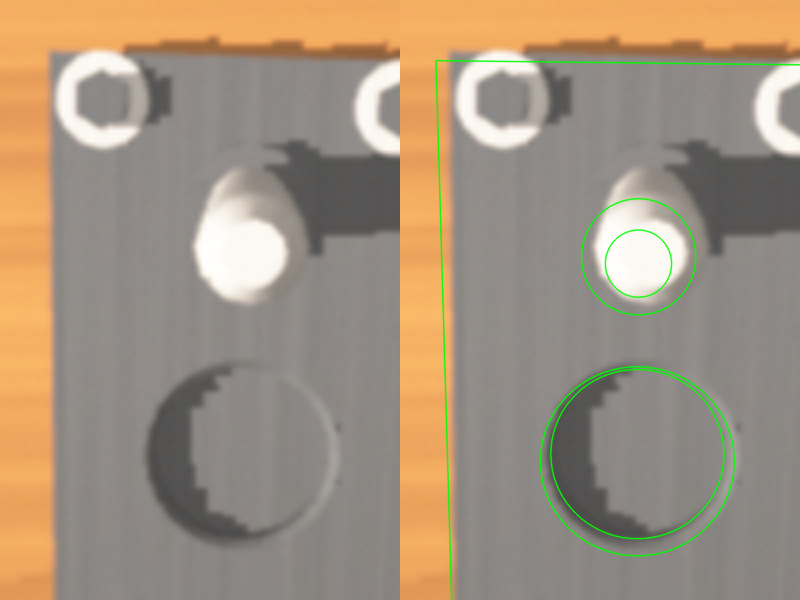

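Run:
```python
from ov import *
from scipy.optimize import least_squares
c=dict(np.load('w5.npz'))
g=cv2.cvtColor(c['color'],cv2.COLOR_BGR2HSV)[...,1].astype(float)  # saturation: wood high, steel low
def cross(line):  # subpixel crossing of 100 
    i=np.where((line[:-1]>100)!=(line[1:]>100))[0]; return [k+(line[k]-100)/(line[k]-line[k+1]) for k in i]
L=[];Rr=[];T=[]
for v in range(140,270,10):
    a_=cross(g[v,255:300]); b=cross(g[v,345:392]); 
    if len(a_)==1:L.append((255+a_[0],v))
    if len(b)>=1:Rr.append((345+b[0],v))
for u in range(276,372,6):
    a_=cross(g[105:135,u]); 
    if a_:T.append((u,105+a_[0]))
print(np.round(L,1).tolist());print(np.round(Rr,1).tolist());print(np.round(T,1).tolist())
mc=np.array([243.5,454])/4-.5+[260,105]
L=np.array(L)
def res(p,z=.025):
    x,y,w=p; r=[]
    for uv in L:
        P=unproj(c,uv,.025)[:2]-[x,y]; r.append(300*(-np.sin(w)*P[0]+np.cos(w)*P[1]-.045))
    P=unproj(c,mc,.025)[:2]; r+=list(3000*(P-[x,y])); return r
s=least_squares(res,[.554,-.185,-.04]); print(s.x, unproj(c,mc,.025))
for uv in T[:3]+T[-3:]:
    P=unproj(c,uv,.025)[:2]-s.x[:2]; print('top',P@[np.cos(s.x[2]),np.sin(s.x[2])])
for uv in Rr:
    P=unproj(c,uv,.025)[:2]-s.x[:2]; print('R',P@[-np.sin(s.x[2]),np.cos(s.x[2])])
for uv in L:
    P=unproj(c,uv,.025)[:2]-s.x[:2]; print('L',P@[-np.sin(s.x[2]),np.cos(s.x[2])])
np.save('die.npy',s.x)
im=cv2.resize(c['color'][105:255,260:390],None,fx=4,fy=4,interpolation=cv2.INTER_CUBIC)
draw(im,c,die_feats(*s.x),4,np.array([260,105]))
cv2.imwrite('pics/o2.png',im)
# ring offset vs tool
a=np.linspace(0,6.283,73)
t=np.array([.5521,-.1854,.2]);im=c['color'].copy()
for z in (.19,.216): draw(im,c,{'a':np.c_[t[0]+.02*np.cos(a),t[1]+.02*np.sin(a),0*a+z],'b':np.c_[t[0]+.01*np.cos(a),t[1]+.01*np.sin(a),0*a+z]},1,np.array([0,0]))
cv2.imwrite('pics/o3.png',cv2.resize(im[240:370,250:390],None,fx=4,fy=4,interpolation=2))
```

```text
[[272.1, 140.0], [272.1, 150.0], [272.4, 160.0], [272.3, 170.0], [272.4, 180.0], [272.5, 190.0], [272.5, 200.0], [272.5, 210.0], [272.8, 220.0], [272.7, 230.0], [273.1, 240.0], [273.0, 250.0], [273.1, 260.0]]
[[373.2, 140.0], [372.2, 150.0], [371.6, 160.0], [371.0, 170.0], [370.6, 180.0], [369.7, 190.0], [369.0, 200.0], [368.6, 210.0], [367.8, 220.0], [367.0, 230.0], [366.4, 240.0], [365.8, 250.0], [364.9, 260.0]]
[[276.0, 117.4], [282.0, 117.0], [288.0, 117.2], [294.0, 117.4], [300.0, 117.6], [306.0, 117.9], [312.0, 117.9], [318.0, 118.2], [324.0, 118.3], [330.0, 118.4], [336.0, 118.6], [342.0, 118.9], [348.0, 119.1], [354.0, 119.2], [360.0, 118.8], [366.0, 119.4]]
[ 0.55605363 -0.1866357  -0.05758087] [ 0.55605291 -0.18664824  0.025     ]
top 0.08904106596002109
top 0.08947028598641486
top 0.08952612391800849
top 0.08944030656357066
top 0.08996309001595731
top 0.08958085981878178
R -0.045087340028603144
R -0.04475215599901562
R -0.04480193584963903
R -0.044918314801102775
R -0.04513700028674481
R -0.04499095715757929
R -0.04494818911526669
R -0.04516343396811294
R -0.04503962631973692
R -0.04499939906941981
R -0.04499268369611931
R -0.045070566894952986
R -0.04492788094619763
L 0.04501317599743436
L 0.04509856069956098
L 0.044935132618231385
L 0.045071514570617734
L 0.045093190071826106
L 0.045057442317408936
L 0.04514882665429162
L 0.045249576015907074
L 0.045066337268462806
L 0.045229607919233854
L 0.04495862041411376
L 0.045141783936074674
L 0.04519233006481459
```

View pics/o2.png

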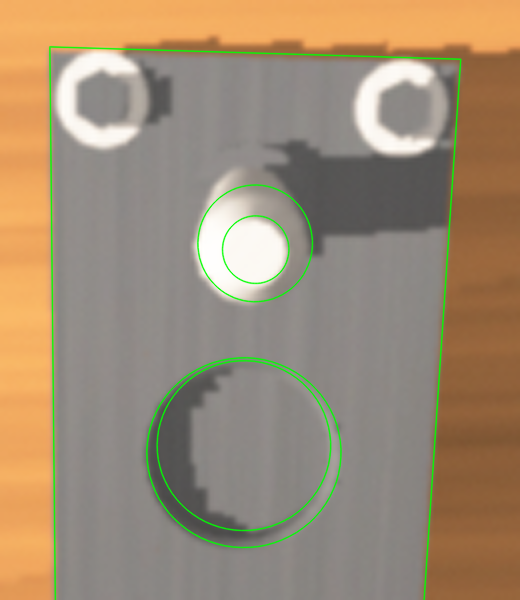

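View pics/o3.png

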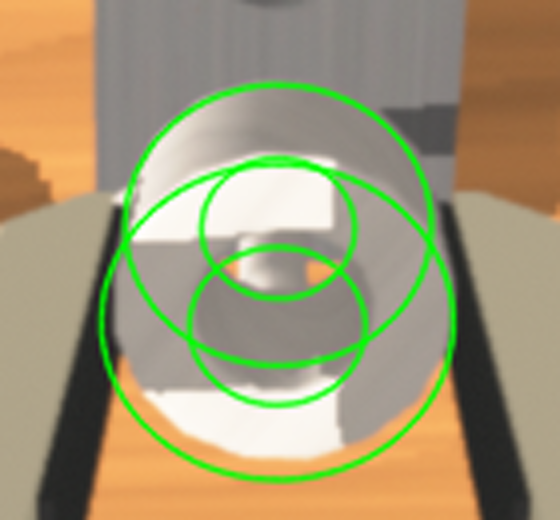

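```bash
python3 -m pendant '[{"delta_pos":[0.004,0.001,0],"spin":0.025},{"delta_pos":[0.004,0.001,0.03],"spin":0.025},{"delta_pos":[0.004,0.001,0.06],"spin":0.025},{"delta_pos":[0.004,0.001,0.09],"spin":0.025},{"delta_pos":[0.004,0.001,0.12],"spin":0.025},{"delta_pos":[0.004,0.001,0.14],"spin":0.025},{"delta_pos":[0.004,0.001,0.155],"spin":0.025},{"delta_pos":[0.004,0.001,0.155],"spin":0.025},{"delta_pos":[0.004,0.001,0.155],"spin":0.025}]'
python3 - <<'E'
from ov import *
c=pic('wrist','w6.png');s=robot.read_state();  print(s['tool_pos'],s['opening'],s['orientation'],s['force'])
np.savez('w6.npz',**c)
im=c['color'].copy(); draw(im,c,die_feats(*np.load('die.npy')),1,np.zeros(2)); cv2.imwrite('pics/o4.png',cv2.resize(im[130:390,200:440],None,fx=3,fy=3,interpolation=2)[:600])
t=s['tool_pos']
E
```

```text
t: 7.85
tool_pos: [0.5572, -0.1869, 0.0457]
orientation: [3.139, -0.09, 0.008]
force: [0.6, 0.1, -1.0]
opening: 0.0385
[ 0.55781014 -0.18714384  0.04648519] 0.03898077656590259 [ 3.13849215 -0.09006935  0.00972126] [ 0.20526654 -0.17712466 -0.65082771]
```

View pics/o4.png

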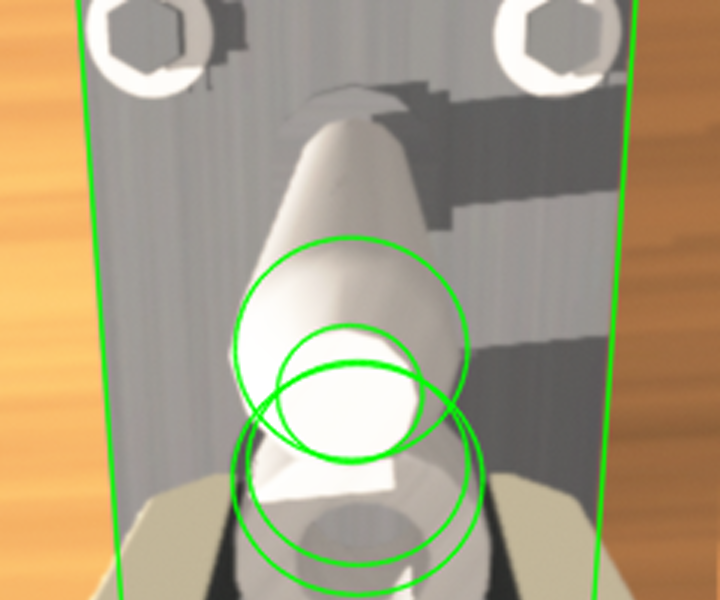

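Run:
```python
from ov import *
c=dict(np.load('w6.npz'));t=np.array([.5578,-.1871,.0465]);im=c['color'].copy()
for dx in (0,):
  for r,z in ((.02,.0425),(.0187,.0625),(.01,.0625)):
    draw(im,c,{'a':np.c_[t[0]+r*np.cos(a),t[1]+r*np.sin(a),0*a+z]},1,np.zeros(2))
cv2.imwrite('pics/o5.png',cv2.resize(im[240:390,230:420],None,fx=4,fy=4,interpolation=2))
```

```text
(no output)
```

View pics/o5.png

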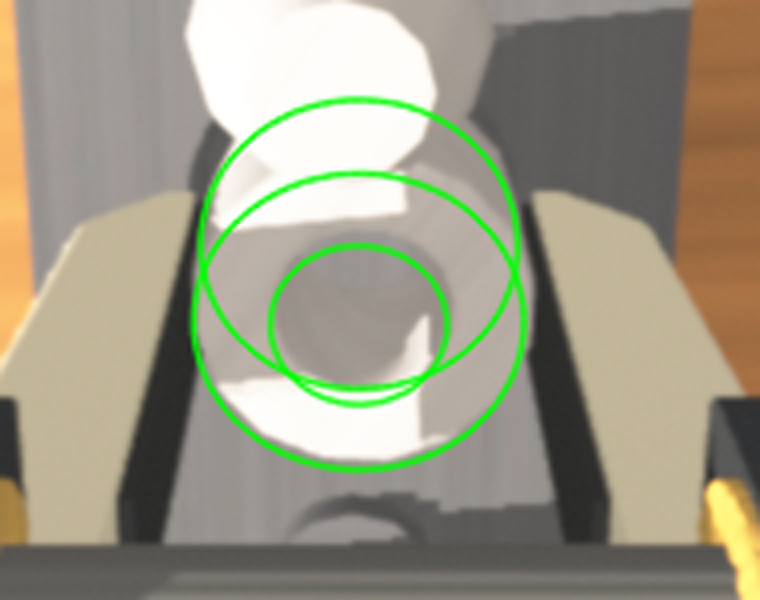

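Run:
```python
from ov import *
c=dict(np.load('w6.npz'));d=np.load('die.npy')
R=np.array([[np.cos(d[2]),-np.sin(d[2])],[np.sin(d[2]),np.cos(d[2])]])
print(proj(c,np.c_[[d[0],d[1]]+(R@np.array([[.09,.045],[.09,-.045]]).T).T,[.025,.025]]))
g=cv2.cvtColor(c['color'],cv2.COLOR_BGR2HSV)[...,1]
for u in range(250,400,15):
    i=np.where(g[:200,u]<100)[0]; P=unproj(c,(u,i[0]-.5),.025)[:2]-d[:2]; print(u,i[0],np.round(R.T@P,4))
for v in range(150,260,20):
    i=np.where(g[v,:]<100)[0]; i=i[(i>200)&(i<440)]; print(v,[np.round((R.T@(unproj(c,(k,v),.025)[:2]-d[:2])),4) for k in (i[0]-.5,i[-1]+.5)])
```

```text
[[224.2686322  117.61650531]
 [411.76161713 117.78881797]]
250 119 [0.0896 0.0327]
265 119 [0.0896 0.0255]
280 119 [0.0896 0.0183]
295 119 [0.0896 0.0111]
310 119 [0.0896 0.0039]
325 119 [ 0.0896 -0.0033]
340 119 [ 0.0896 -0.0105]
355 119 [ 0.0897 -0.0177]
370 119 [ 0.0897 -0.025 ]
385 119 [ 0.0897 -0.0322]
150 [array([0.0749, 0.045 ]), array([ 0.075, -0.045])]
170 [array([0.0652, 0.0453]), array([ 0.0653, -0.0447])]
190 [array([0.0553, 0.045 ]), array([ 0.0553, -0.0449])]
210 [array([0.0449, 0.0452]), array([ 0.045 , -0.0451])]
230 [array([0.0343, 0.0449]), array([ 0.0343, -0.0448])]
250 [array([0.0233, 0.0451]), array([ 0.0233, -0.0444])]
```

```bash
python3 -m pendant '[{"delta_pos":[-0.003,-0.0006,0],"spin":0},{"delta_pos":[-0.003,-0.0006,0.004],"spin":0},{"delta_pos":[-0.003,-0.0006,0.008],"spin":0},{"delta_pos":[-0.003,-0.0006,0.01],"spin":0},{"delta_pos":[-0.003,-0.0006,0.01],"spin":0},{"delta_pos":[-0.003,-0.0006,0.01],"spin":0}]'; python3 -m pendant '[{"delta_pos":[0,0,0.001],"spin":0},{"delta_pos":[0,0,0.002],"spin":0},{"delta_pos":[0,0,0.003],"spin":0},{"delta_pos":[0,0,0.003],"spin":0}]'
```

```text
t: 8.5
tool_pos: [0.5548, -0.1863, 0.0363]
orientation: [3.139, -0.09, 0.009]
force: [0.4, 0.3, -3.3]
opening: 0.0388
t: 8.9
tool_pos: [0.5546, -0.1862, 0.033]
orientation: [3.139, -0.09, 0.008]
force: [0.1, 1.6, -1.8]
opening: 0.0391
```

```bash
python3 -m pendant '[{"delta_pos":[0,0,0.001],"spin":0},{"delta_pos":[0,0,0.002],"spin":0},{"delta_pos":[0,0,0.003],"spin":0},{"delta_pos":[0,0,0.003],"spin":0}]';  python3 -m pendant '[{"delta_pos":[0,0,0.001],"spin":0},{"delta_pos":[0,0,0.002],"spin":0},{"delta_pos":[0,0,0.0025],"spin":0},{"delta_pos":[0,0,0.0025],"spin":0}]'
```

```text
t: 9.3
tool_pos: [0.5544, -0.1862, 0.0297]
orientation: [3.139, -0.09, 0.008]
force: [0.6, 1.1, -2.0]
opening: 0.0388
t: 9.7
tool_pos: [0.5544, -0.1862, 0.0272]
orientation: [3.139, -0.09, 0.008]
force: [-0.7, 1.0, -2.3]
opening: 0.0392
```

```bash
python3 -m pendant '[{"delta_pos":[0,0,0.0005],"spin":0},{"delta_pos":[0,0,0.0005],"spin":0},{"delta_pos":[0,0,0.0005],"spin":0},{"delta_pos":[0,0,0.0005],"spin":0},{"delta_pos":[0,0,0.0005],"spin":0}]' -0.4;  python3 -m pendant '[{"delta_pos":[0,0,-0.02],"spin":0},{"delta_pos":[0,0,-0.06],"spin":0},{"delta_pos":[0,0,-0.1],"spin":0},{"delta_pos":[0,0,-0.15],"spin":0},{"delta_pos":[0,0,-0.18],"spin":0},{"delta_pos":[0,0,-0.18],"spin":0},{"delta_pos":[0,0,-0.18],"spin":0}]'
python3 - <<'E'
from ov import *
c=pic('wrist','w7.png');s=robot.read_state();  print(s['tool_pos'],s['opening'],s['force'])
np.savez('w7.npz',**c)
d=np.load('die.npy');im=c['color'].copy()
draw(im,c,{'a':np.c_[d[0]+.02*np.cos(a),d[1]+.02*np.sin(a),0*a+.043],'b':np.c_[d[0]+.01*np.cos(a),d[1]+.01*np.sin(a),0*a+.043]},1,np.zeros(2))
cv2.imwrite('pics/o6.png',cv2.resize(np.hstack([c['color'][120:270,250:390],im[120:270,250:390]]),None,fx=2.8,fy=2.8,interpolation=2))
E
```

```text
t: 10.2
tool_pos: [0.5546, -0.1862, 0.0268]
orientation: [3.139, -0.09, 0.008]
force: [0.6, 0.3, 0.6]
opening: 0.0649
t: 10.9
tool_pos: [0.5542, -0.1862, 0.2078]
orientation: [3.138, -0.09, 0.011]
force: [-0.5, 0.7, -0.3]
opening: 0.0651
[ 0.55330785 -0.1858151   0.20604388] 0.06524645746556487 [-0.00503314 -0.28866753 -0.57918775]
```

View pics/o6.png

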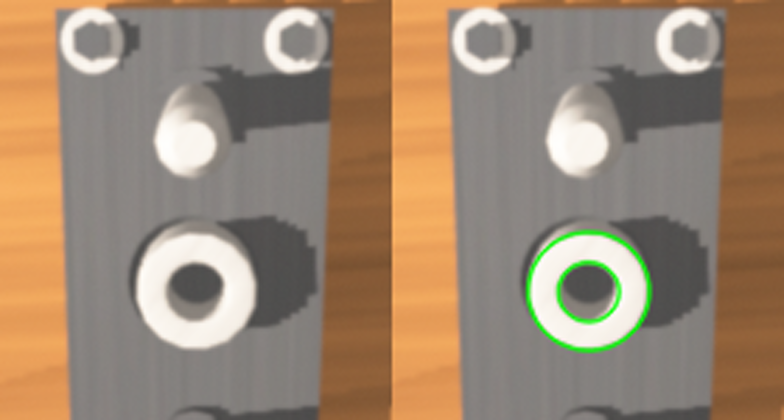

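```bash
python3 -m pendant '[{"delta_pos":[0,-0.03,-0.03],"spin":-0.05},{"delta_pos":[0,-0.08,-0.05],"spin":-0.1},{"delta_pos":[0.01,-0.13,-0.05],"spin":-0.1},{"delta_pos":[0.01,-0.18,-0.05],"spin":-0.1},{"delta_pos":[0.01,-0.23,-0.05],"spin":-0.1},{"delta_pos":[0.019,-0.28,-0.05],"spin":-0.1},{"delta_pos":[0.019,-0.33,-0.05],"spin":-0.1},{"delta_pos":[0.019,-0.37,-0.05],"spin":-0.1},{"delta_pos":[0.019,-0.37,-0.05],"spin":-0.1},{"delta_pos":[0.019,-0.37,-0.05],"spin":-0.1}]'
python3 - <<'E'
from ov import *
c=pic('wrist','w8.png');s=robot.read_state();  print(s['tool_pos'],s['opening'],s['orientation'])
np.savez('w8.npz',**c)
marks('wrist',c,['shank_top','top_plate','tall_bush_mouth','short_bush_mouth'])
E
```

```text
t: 11.95
tool_pos: [0.5921, 0.1834, 0.2531]
orientation: [3.138, 0.071, 0.001]
force: [0.7, -1.0, -0.3]
opening: 0.0653
[0.59242006 0.18221942 0.25359711] 0.06565259246464517 [3.13832585e+00 6.80326281e-02 1.87898368e-03]
wrist shank_top 0.71 [0.5936 0.1819 0.1212] [321. 232.]
wrist top_plate 0.64 [0.5873 0.1824 0.0565] [320. 221.]
wrist tall_bush_mouth 0.82 [0.6482 0.1907 0.0419] [314. 158.]
wrist tall_bush_mouth 0.49 [ 0.5578 -0.1882  0.0168] [639. 252.]
wrist short_bush_mouth 0.75 [0.5381 0.1803 0.0417] [319. 262.]
```

View pics/w8.png

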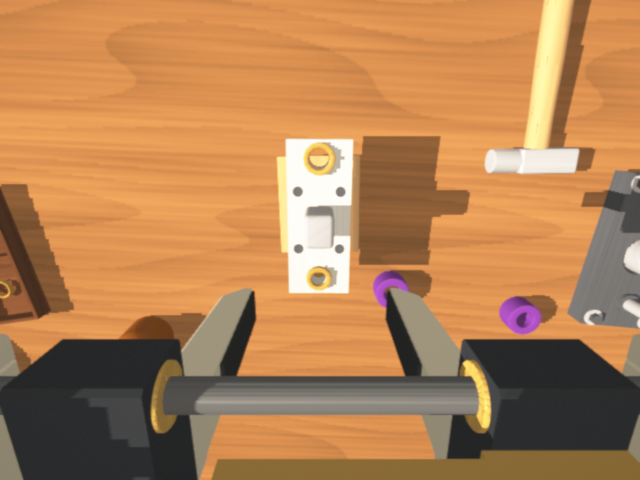

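```bash
cat > pf.py <<'E'
from ov import *
from scipy.optimize import least_squares
def platefit(c,uc,ul,ur,vt,vb,z=.076,vs=None):
    g=cv2.cvtColor(c['color'],cv2.COLOR_BGR2HSV)[...,1].astype(float); th=90
    def sub(line,k): return k+(line[k]-th)/(line[k]-line[k+1])
    L=[];R=[];T=[];B=[]
    for v in vs:
        r=g[v]; k=[i for i in range(ul-8,ul+8) if r[i]>th>=r[i+1]]; 
        if k:L.append((sub(r,k[0]),v))
        k=[i for i in range(ur-8,ur+8) if r[i]<=th<r[i+1]]
        if k:R.append((sub(r,k[-1]),v))
    for u in range(ul+6,ur-5,4):
        r=g[:,u]; k=[i for i in range(vt-8,vt+8) if r[i]>th>=r[i+1]]
        if k:T.append((u,sub(r,k[0])))
        k=[i for i in range(vb-8,vb+8) if r[i]<=th<r[i+1]]
        if k:B.append((u,sub(r,k[-1])))
    def res(p,sep=False):
        x,y,w=p; o={}
        for n,S,i,e in (('L',L,1,.03),('R',R,1,-.03),('T',T,0,.075),('B',B,0,-.075)):
            P=np.array([unproj(c,q,z)[:2] for q in S])-[x,y]
            Q=np.c_[P@[np.cos(w),np.sin(w)],P@[-np.sin(w),np.cos(w)]]; o[n]=Q[:,i]-e
        return {k:np.round(v*1e3,1) for k,v in o.items()} if sep else 100*np.concatenate(list(o.values()))
    s=least_squares(res,[.593,.184,.04],loss='soft_l1',f_scale=.05); print(res(s.x,True)); return s.x
E
python3 - <<'E'
from pf import *
c=dict(np.load('w8.npz'))
p=platefit(c,320,288,351,139,292,vs=range(145,290,6)); print(p); np.save('plate.npy',p)
im=c['color'].copy(); x,y,w=p; R=np.array([[np.cos(w),-np.sin(w)],[np.sin(w),np.cos(w)]])
f=lambda X,Y,z:np.c_[[x,y]+(R@np.array([[X,Y],[X,-Y],[-X,-Y],[-X,Y],[X,Y]]).T).T,[z]*5]
cc=lambda X,r,z:np.c_[[x,y]+(R@np.c_[X+r*np.cos(a),r*np.sin(a)].T).T,0*a+z]
im2=cv2.resize(im[125:305,270:370],None,fx=3.3,fy=3.3,interpolation=2);im3=im2.copy()
draw(im3,c,dict(p=f(.075,.03,.076),s=f(.015,.013,.12),t=cc(.058,.015,.082),q=cc(-.058,.013,.082)),3.3,np.array([270,125]))
cv2.imwrite('pics/o7.png',np.hstack([im2,im3]))
E
```

```text
{'L': array([0.2, 0.2, 0.9, 1.3, 1.3, 1.2, 1. , 1.1, 1.2, 1.3, 1.3, 1.2, 1.2,
       1.2, 1.2, 1.2, 1.3, 1.3, 0.4, 0.3, 0.3, 0.3, 0.4, 0.3, 0.4]), 'R': array([-0.7, -0.8, -0.9, -1. , -0.9, -0.9, -0.9, -0.9, -0.9, -0.9, -0.5,
       -0.4, -0.4, -0.3, -0.3, -0.4, -0.9, -0.9, -0.6, -0.6, -0.6, -0.6,
       -0.6, -0.6, -0.6]), 'T': array([0.5, 0.5, 0.5, 0.5, 0.5, 0.4, 0.5, 0.4, 0.5, 0.4, 0.5, 0.5, 0.4]), 'B': array([-0.5, -0.5, -0.5, -0.5, -0.5, -0.5, -0.4, -0.4, -0.5, -0.4, -0.5,
       -0.6, -0.6])}
[0.59256986 0.1838338  0.04155197]
```

View pics/o7.png

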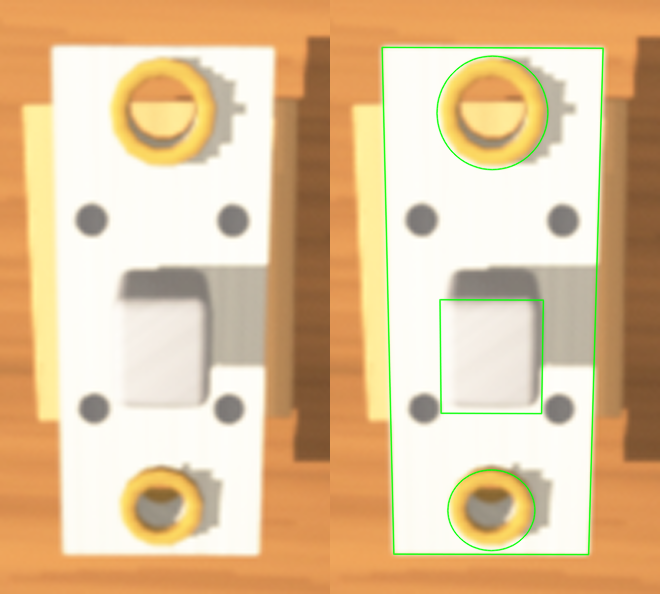

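```bash
python3 -m pendant '[{"delta_pos":[0,-0.0015,0.03],"spin":0},{"delta_pos":[0,-0.0015,0.07],"spin":0},{"delta_pos":[0,-0.0015,0.11],"spin":0},{"delta_pos":[0,-0.0015,0.14],"spin":0},{"delta_pos":[0,-0.0015,0.16],"spin":0},{"delta_pos":[0,-0.0015,0.168],"spin":0},{"delta_pos":[0,-0.0015,0.171],"spin":0},{"delta_pos":[0,-0.0015,0.171],"spin":0}]'
python3 - <<'E'
from h import *
c=pic('wrist','w9.png');s=robot.read_state();  print(s['tool_pos'],s['opening'],s['orientation'],s['force'])
np.savez('w9.npz',**c)
E
```

```text
t: 13.0
tool_pos: [0.5946, 0.1819, 0.0853]
orientation: [3.14, 0.063, 0.008]
force: [-0.0, -0.4, -0.8]
opening: 0.0652
[0.59494377 0.18215014 0.08597885] 0.06555573362608628 [3.1396922  0.06307539 0.00949937] [-0.10091186  1.0511885   0.62315357]
```

View pics/w9.png

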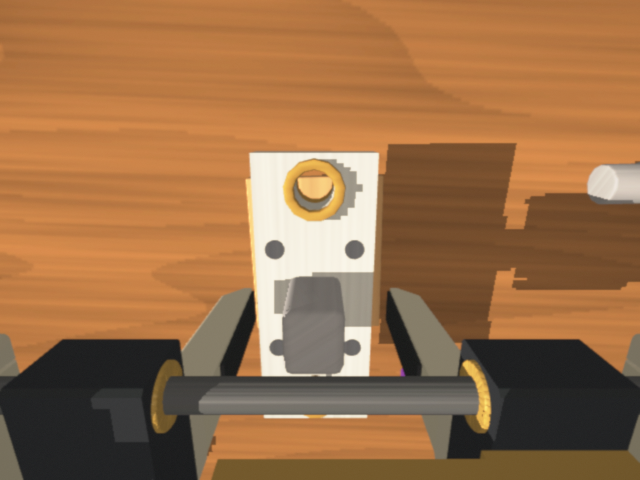

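```bash
python3 -m pendant '[{"delta_pos":[-0.0025,-0.0018,0.003],"spin":0},{"delta_pos":[-0.0025,-0.0018,0.005],"spin":0},{"delta_pos":[-0.0025,-0.0018,0.005],"spin":0},{"delta_pos":[-0.0025,-0.0018,0.005],"spin":0},{"delta_pos":[-0.0025,-0.0018,0.005],"spin":0}]'
python3 - <<'E'
from pf import *
c=pic('wrist','w10.png');s=robot.read_state();  print(s['tool_pos'],s['opening'],s['orientation'],s['force'])
np.savez('w10.npz',**c)
E
python3 - <<'E'
from pf import *
c=dict(np.load('w10.npz'));im=c['color'].copy(); x,y,w=np.load('plate.npy'); R=np.array([[np.cos(w),-np.sin(w)],[np.sin(w),np.cos(w)]])
f=lambda X,Y,z:np.c_[[x,y]+(R@np.array([[X,Y],[X,-Y],[-X,-Y],[-X,Y],[X,Y]]).T).T,[z]*5]
cc=lambda X,r,z:np.c_[[x,y]+(R@np.c_[X+r*np.cos(a),r*np.sin(a)].T).T,0*a+z]
im3=cv2.resize(im[130:430,230:400],None,fx=2,fy=2,interpolation=2)
draw(im3,c,dict(p=f(.075,.03,.076),s=f(.015,.013,.12),t=cc(.058,.015,.082),q=cc(-.058,.013,.082)),2,np.array([230,130]))
cv2.imwrite('pics/o8.png',im3)
E
```

```text
t: 13.55
tool_pos: [0.5925, 0.1839, 0.0811]
orientation: [3.14, 0.063, 0.01]
force: [-0.5, 0.5, -0.2]
opening: 0.065
[0.59245327 0.18389938 0.08102327] 0.0649401097812779 [3.13971069 0.06318564 0.0096864 ] [-0.1907286   0.05322255  0.36975342]
```

View pics/o8.png

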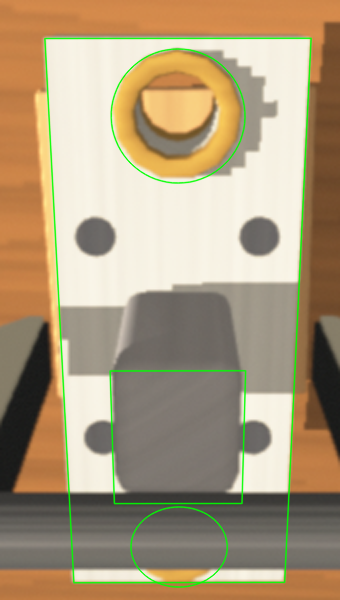

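```bash
python3 -m pendant '[{"delta_pos":[0,0,0],"spin":0},{"delta_pos":[0,0,0],"spin":0},{"delta_pos":[0,0,0],"spin":0},{"delta_pos":[0,0,0],"spin":0},{"delta_pos":[0,0,0],"spin":0},{"delta_pos":[0,0,0],"spin":0},{"delta_pos":[0,0,0],"spin":0},{"delta_pos":[0,0,0],"spin":0},{"delta_pos":[0,0,0],"spin":0}]' 1 60
python3 - <<'E'
from h import *
s=robot.read_state();  print(s['tool_pos'],s['opening'],s['orientation'],s['force'],s['wrist_torque'])
E
```

```text
t: 14.5
tool_pos: [0.5925, 0.1841, 0.081]
orientation: [3.14, 0.063, 0.01]
force: [0.6, 1.2, 0.0]
opening: 0.026
[0.59247092 0.18408837 0.08104773] 0.02600186597491252 [3.14000278 0.0632828  0.00977908] [0.58803025 1.17312331 0.03058656] [0.47034364 0.04254391 0.01849296]
```

```bash
python3 -m pendant '[{"delta_pos":[0,0,-0.005],"spin":0},{"delta_pos":[0,0,-0.015],"spin":0},{"delta_pos":[0,0,-0.035],"spin":0},{"delta_pos":[0,0,-0.06],"spin":0},{"delta_pos":[0,0,-0.09],"spin":0},{"delta_pos":[0,0,-0.12],"spin":0},{"delta_pos":[0,0,-0.14],"spin":0},{"delta_pos":[0,0,-0.14],"spin":0},{"delta_pos":[0,0,-0.14],"spin":0},{"delta_pos":[0,0,-0.14],"spin":0}]'
python3 - <<'E'
from h import *
s=robot.read_state();  print(s['tool_pos'],s['opening'],s['orientation'],s['force'],s['wrist_torque'])
c=pic('scene','s2.png'); cv2.imwrite('pics/s2c.png',cv2.resize(c['color'][80:340,200:460],None,fx=2.3,fy=2.3))
s=robot.read_state();  print(s['tool_pos'],s['force'])
E
```

```text
t: 15.5
tool_pos: [0.5905, 0.1839, 0.2188]
orientation: [3.139, 0.063, 0.005]
force: [0.3, -0.5, -6.2]
opening: 0.0254
[0.59047518 0.18385429 0.21878755] 0.02540056799362287 [3.1392292  0.06310324 0.00454268] [ 0.25620566 -0.48778185 -6.18367213] [0.01495778 0.01066556 0.016501  ]
[0.59036251 0.18386904 0.21859655] [-0.3528062  -0.78716446 -5.40161143]
```

View pics/s2c.png

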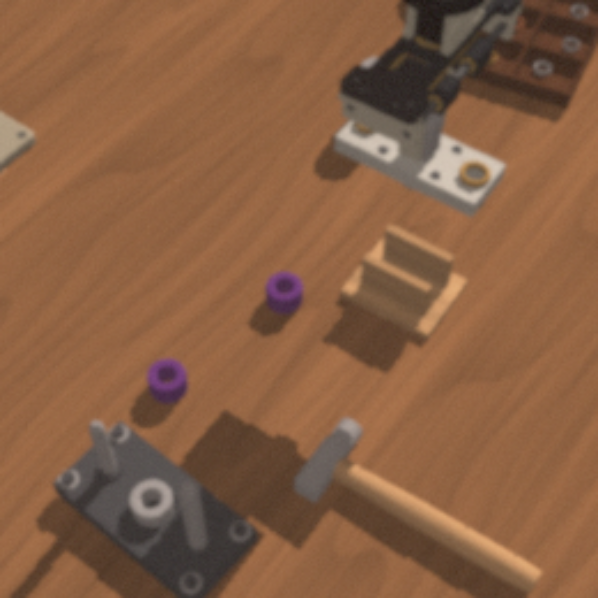

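```bash
python3 -m pendant '[{"delta_pos":[-0.005,0.03,0],"spin":0},{"delta_pos":[-0.01,0.07,0],"spin":0.02},{"delta_pos":[-0.015,0.115,0],"spin":0.04},{"delta_pos":[-0.02,0.16,0],"spin":0.06},{"delta_pos":[-0.03,0.205,0],"spin":0.08},{"delta_pos":[-0.035,0.25,0],"spin":0.099},{"delta_pos":[-0.04,0.295,0],"spin":0.099},{"delta_pos":[-0.045,0.33,0],"spin":0.099},{"delta_pos":[-0.049,0.355,0],"spin":0.099},{"delta_pos":[-0.049,0.369,0],"spin":0.099}]'
python3 -m pendant '[{"delta_pos":[0,0,0],"spin":0},{"delta_pos":[0,0,0],"spin":0},{"delta_pos":[0,0,0],"spin":0}]'
python3 - <<'E'
from h import *
s=robot.read_state();  print(s['tool_pos'],s['opening'],s['orientation'],s['force'],s['wrist_torque'])
c=pic('wrist','w11.png'); np.savez('w11.npz',**c)
E
```

```text
t: 16.55
tool_pos: [0.5549, -0.1889, 0.2174]
orientation: [3.139, -0.096, -0.0]
force: [-0.0, 0.2, -5.5]
opening: 0.0262
t: 16.85
tool_pos: [0.5549, -0.1874, 0.2169]
orientation: [3.14, -0.094, -0.001]
force: [0.6, 0.5, -6.2]
opening: 0.0255
[ 0.55494122 -0.1873956   0.21689723] 0.025536980747910845 [ 3.13992572e+00 -9.39346344e-02 -1.45474038e-03] [ 0.63618972  0.48954015 -6.21254461] [ 0.0176046  -0.01266299  0.02512556]
```

View pics/w11.png

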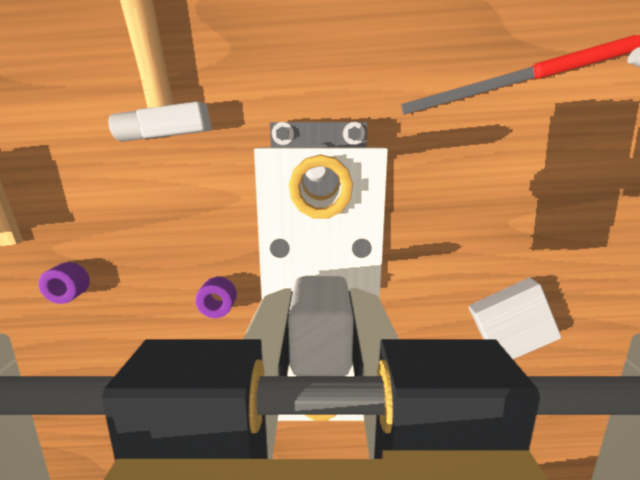

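```bash
cat > chk.py <<'E'
from pf import *
def chk(fn,t,yaw,out,box,s,tip=True):
    c=dict(np.load(fn)); x,y=t[:2]; R=np.array([[np.cos(yaw),-np.sin(yaw)],[np.sin(yaw),np.cos(yaw)]]); zb=t[2]-.023
    f=lambda X,Y,z:np.c_[[x,y]+(R@np.array([[X,Y],[X,-Y],[-X,-Y],[-X,Y],[X,Y]]).T).T,[z]*5]
    cc=lambda X,r,z:np.c_[[x,y]+(R@np.c_[X+r*np.cos(a),r*np.sin(a)].T).T,0*a+z]
    im=cv2.resize(c['color'][box[1]:box[3],box[0]:box[2]],None,fx=s,fy=s,interpolation=2); o=np.array(box[:2])
    raw=im.copy()
    draw(im,c,dict(p=f(.075,.03,zb+.018),t=cc(.058,.015,zb+.024),q=cc(.058,.00975,zb-.014)),s,o)
    F=die_feats(*np.load('die.npy')); draw(im,c,{k:F[k] for k in ('rect','tt','tb')},s,o,(255,0,255))
    cv2.imwrite(out,np.hstack([raw,im]))
E
python3 - <<'E'
from chk import *
chk('w11.npz',[.5549,-.1874,.2169],-.0598,'pics/o9.png',(250,115,395,275),2.7)
E
```

```text
(no output)
```

View pics/o9.png

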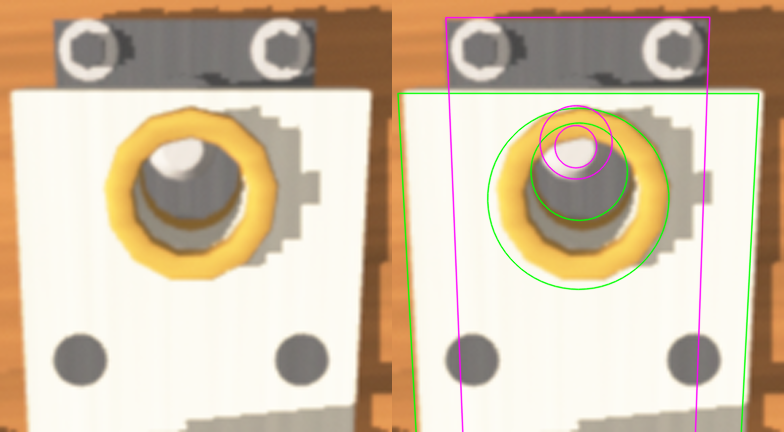

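```bash
cat > fit3.py <<'E'
from pf import *
def plate3(c,z,vs,us,w0):
    """fit x,y,w of held plate from L,R,T edges; plate white = low sat & bright vs others: use value of (V - S)"""
    hsv=cv2.cvtColor(c['color'],cv2.COLOR_BGR2HSV).astype(float); g=hsv[...,2]-hsv[...,1]; 
    L=[];R=[];T=[]
    for v in vs:
        r=g[v]; th=170 if r[260:380].max()>200 else 100
        k=np.where(r[:320]<=th)[0]; k=k[k<300]; 
        k=[i for i in range(235,275) if r[i]<=th<r[i+1]]; 
        if k: i=k[-1]; L.append((i+(th-r[i])/(r[i+1]-r[i]),v))
        k=[i for i in range(365,405) if r[i]>th>=r[i+1]]
        if k: i=k[0]; R.append((i+(r[i]-th)/(r[i]-r[i+1]),v))
    for u in us:
        r=g[:,u]; th=170; k=[i for i in range(120,200) if r[i]<=th<r[i+1]]
        if k: i=k[0]; T.append((u,i+(th-r[i])/(r[i+1]-r[i])))
    def res(p,sep=False):
        x,y,w=p;o={}
        for n,S,i,e in (('L',L,1,.03),('R',R,1,-.03),('T',T,0,.075)):
            P=np.array([unproj(c,q,z)[:2] for q in S])-[x,y]
            Q=np.c_[P@[np.cos(w),np.sin(w)],P@[-np.sin(w),np.cos(w)]]; o[n]=Q[:,i]-e
        return {k:np.round(v*1e3,1) for k,v in o.items()} if sep else 100*np.concatenate(list(o.values()))
    s=least_squares(res,[.555,-.187,w0],loss='soft_l1',f_scale=.03); print(res(s.x,True)); return s.x
E
python3 - <<'E'
from fit3 import *
c=dict(np.load('w11.npz')); print(plate3(c,.2119,range(155,260,7),list(range(262,296,4))+list(range(350,384,4)),-.06))
E
```

```text
{'L': array([-0.1, -0. , -0.1, -0.1, -0.1, -0.1, -0.1, -0.1, -0.1, -0.1, -0.1,
       -0.2, -0.1, -0.2, -0.2]), 'R': array([ 0.2,  0.2,  0.2,  0.2,  0.2,  0.2,  0.1,  0.1,  0.1,  0.1,  0.1,
        0. , -0. ,  0.1, -0.1]), 'T': array([-0.5, -0.5, -0.5,  9.1, 10.3, 10.6, 10.3,  3.2, -0.4, 10.4, 10.6,
       10.4, -0.3, -0.4, -0.4, -0.3, -0.3, -0.3])}
[ 0.55572709 -0.18814862 -0.0631632 ]
```

```bash
python3 -m pendant '[{"delta_pos":[0.0005,-0.0015,0],"spin":-0.005},{"delta_pos":[0.0005,-0.0015,0.01],"spin":-0.005},{"delta_pos":[0.0005,-0.0015,0.02],"spin":-0.005},{"delta_pos":[0.0005,-0.0015,0.028],"spin":-0.005},{"delta_pos":[0.0005,-0.0015,0.03],"spin":-0.005},{"delta_pos":[0.0005,-0.0015,0.03],"spin":-0.005},{"delta_pos":[0.0005,-0.0015,0.03],"spin":-0.005}]'
python3 - <<'E'
from fit3 import *
s=robot.read_state(); o=s['orientation'];yw=2*np.arctan2(o[1],o[0]); print(s['tool_pos'],yw,o,s['force'])
c=pic('wrist','w12.png'); np.savez('w12.npz',**c)
from chk import chk
chk('w12.npz',s['tool_pos'],yw,'pics/o10.png',(250,105,395,265),2.7)
print(plate3(c,s['tool_pos'][2]-.005,range(160,260,7),list(range(266,290,4))+list(range(354,380,4)),-.06))
E
```

```text
t: 17.6
tool_pos: [0.5558, -0.1861, 0.1874]
orientation: [3.14, -0.086, -0.0]
force: [-0.1, 0.5, -5.7]
opening: 0.0256
[ 0.55577653 -0.18609701  0.18737845] -0.05468013591955854 [ 3.13972263e+00 -8.58616244e-02 -3.21216672e-04] [-0.13569591  0.45891525 -5.67475166]
{'L': array([-0. , -0.1, -0.1, -0. , -0.1, -0.1, -0.1, -0.1, -0.1, -0.1, -0.1,
       -0.2, -0.1, -0.2, -0.1]), 'R': array([ 0.2,  0.3,  0.1,  0.1,  0.2,  0.1,  0.2,  0.1,  0.1,  0.1,  0.1,
        0.1,  0. ,  0. , -0. ]), 'T': array([-10.1,  -2. ,   0.2,   0.9,   0.9,   0.4,   0.5,   0.8,   0.8,
        -7.6,  -9.9,  -9.9,  -9.9])}
[ 0.56608525 -0.18743625 -0.05727803]
```

View pics/o10.png

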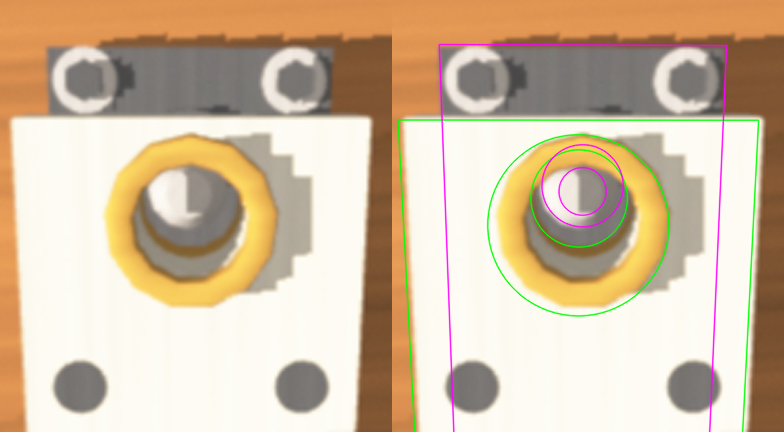

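```bash
python3 -m pendant '[{"delta_pos":[-0.0006,-0.0009,0],"spin":0},{"delta_pos":[-0.0006,-0.0009,0.002],"spin":0},{"delta_pos":[-0.0006,-0.0009,0.004],"spin":0},{"delta_pos":[-0.0006,-0.0009,0.006],"spin":0},{"delta_pos":[-0.0006,-0.0009,0.008],"spin":0},{"delta_pos":[-0.0006,-0.0009,0.010],"spin":0},{"delta_pos":[-0.0006,-0.0009,0.012],"spin":0},{"delta_pos":[-0.0006,-0.0009,0.012],"spin":0}]'
python3 -m pendant '[{"delta_pos":[0,0,0.001],"spin":0},{"delta_pos":[0,0,0.002],"spin":0},{"delta_pos":[0,0,0.003],"spin":0},{"delta_pos":[0,0,0.003],"spin":0}]'
python3 - <<'E'
from h import *
s=robot.read_state();  print(s['tool_pos'],s['orientation'],s['force'],s['wrist_torque'])
c=pic('wrist','w13.png'); np.savez('w13.npz',**c)
cv2.imwrite('pics/w13c.png',cv2.resize(c['color'][100:280,240:400],None,fx=3.3,fy=3.3,interpolation=2))
E
```

```text
t: 18.45
tool_pos: [0.5551, -0.1851, 0.1751]
orientation: [3.14, -0.086, -0.001]
force: [-0.8, 0.1, -7.0]
opening: 0.026
t: 18.85
tool_pos: [0.555, -0.1851, 0.1719]
orientation: [3.14, -0.086, -0.001]
force: [1.1, 0.0, -6.1]
opening: 0.0257
[ 0.55503845 -0.18508526  0.17193849] [ 3.13995459e+00 -8.58143006e-02 -1.09111510e-03] [ 1.13048946  0.02456136 -6.14786523] [0.08335882 0.04944076 0.0530622 ]
```

View pics/w13c.png

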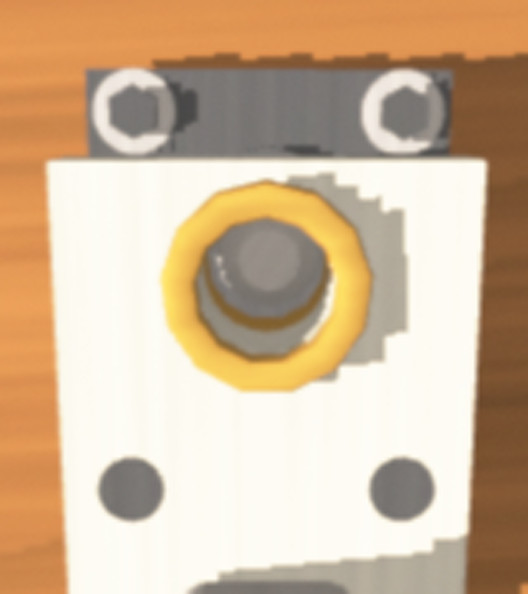

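```bash
python3 -m pendant '[{"delta_pos":[0,0,0.001],"spin":0},{"delta_pos":[0,0,0.002],"spin":0},{"delta_pos":[0,0,0.003],"spin":0},{"delta_pos":[0,0,0.003],"spin":0}]'
python3 -m pendant '[{"delta_pos":[0,0,0.001],"spin":0},{"delta_pos":[0,0,0.002],"spin":0},{"delta_pos":[0,0,0.003],"spin":0},{"delta_pos":[0,0,0.003],"spin":0}]'
python3 - <<'E'
from h import *
s=robot.read_state();  print(s['tool_pos'],s['orientation'],s['force'],s['wrist_torque'])
E
```

```text
t: 19.3
tool_pos: [0.555, -0.1851, 0.1688]
orientation: [3.14, -0.086, -0.001]
force: [0.5, 0.3, -5.1]
opening: 0.026
t: 19.7
tool_pos: [0.5549, -0.185, 0.1656]
orientation: [3.14, -0.086, -0.002]
force: [0.0, 0.3, -5.7]
opening: 0.026
[ 0.55488795 -0.18503471  0.16559157] [ 3.14008101e+00 -8.58939631e-02 -1.72933942e-03] [ 0.02403633  0.2932165  -5.68362857] [-0.00204723 -0.01266933 -0.04318911]
```

```bash
python3 -m pendant '[{"delta_pos":[0,0,0.002],"spin":0},{"delta_pos":[0,0,0.004],"spin":0},{"delta_pos":[0,0,0.006],"spin":0},{"delta_pos":[0,0,0.008],"spin":0},{"delta_pos":[0,0,0.008],"spin":0}]'
python3 -m pendant '[{"delta_pos":[0,0,0.001],"spin":0},{"delta_pos":[0,0,0.002],"spin":0},{"delta_pos":[0,0,0.003],"spin":0},{"delta_pos":[0,0,0.004],"spin":0},{"delta_pos":[0,0,0.004],"spin":0}]'
python3 - <<'E'
from h import *
s=robot.read_state();  print(s['tool_pos'],s['orientation'],s['force'],s['wrist_torque'])
E
```

```text
t: 20.2
tool_pos: [0.5549, -0.1851, 0.1572]
orientation: [3.14, -0.086, -0.002]
force: [0.3, -0.6, -6.2]
opening: 0.0255
t: 20.7
tool_pos: [0.5548, -0.1851, 0.1531]
orientation: [3.14, -0.086, -0.002]
force: [0.8, -0.0, -5.8]
opening: 0.0256
[ 0.55484956 -0.18508139  0.15306554] [ 3.14006963e+00 -8.59886953e-02 -1.94060724e-03] [ 0.79163719 -0.02747472 -5.82396814] [-0.14085668 -0.12959296 -0.07512951]
```

```bash
python3 -m pendant '[{"delta_pos":[0,0,0.001],"spin":0},{"delta_pos":[0,0,0.002],"spin":0},{"delta_pos":[0,0,0.003],"spin":0},{"delta_pos":[0,0,0.003],"spin":0}]'
python3 -m pendant '[{"delta_pos":[0,0,0.001],"spin":0},{"delta_pos":[0,0,0.002],"spin":0},{"delta_pos":[0,0,0.003],"spin":0},{"delta_pos":[0,0,0.003],"spin":0}]'
python3 - <<'E'
from h import *
s=robot.read_state();  print(s['tool_pos'],s['orientation'],s['force'],s['wrist_torque'])
E
```

```text
t: 21.1
tool_pos: [0.5548, -0.1851, 0.1499]
orientation: [3.14, -0.086, -0.002]
force: [0.2, 0.0, -6.3]
opening: 0.0259
t: 21.5
tool_pos: [0.5549, -0.1851, 0.1468]
orientation: [3.14, -0.086, -0.002]
force: [1.4, 0.1, -5.3]
opening: 0.0256
[ 0.55485418 -0.18510525  0.14677141] [ 3.14006971e+00 -8.59365475e-02 -1.96947472e-03] [ 1.35181085  0.10904998 -5.27934943] [-0.08132816 -0.10967603 -0.0060984 ]
```

```bash
python3 -m pendant '[{"delta_pos":[0,0,0.001],"spin":0},{"delta_pos":[0,0,0.002],"spin":0},{"delta_pos":[0,0,0.003],"spin":0},{"delta_pos":[0,0,0.003],"spin":0}]'
python3 -m pendant '[{"delta_pos":[0,0,0.001],"spin":0},{"delta_pos":[0,0,0.002],"spin":0},{"delta_pos":[0,0,0.003],"spin":0},{"delta_pos":[0,0,0.003],"spin":0}]'
python3 - <<'E'
from h import *
s=robot.read_state();  print(s['tool_pos'],s['orientation'],s['force'],s['wrist_torque'])
c=pic('wrist','w14.png'); np.savez('w14.npz',**c)
c=pic('scene','s3.png'); cv2.imwrite('pics/s3c.png',cv2.resize(c['color'][210:350,200:340],None,fx=4,fy=4,interpolation=2))
E
```

```text
t: 21.9
tool_pos: [0.5548, -0.1851, 0.1436]
orientation: [3.14, -0.086, -0.002]
force: [1.6, -0.9, -6.6]
opening: 0.0259
t: 22.3
tool_pos: [0.5548, -0.1851, 0.1404]
orientation: [3.14, -0.086, -0.002]
force: [1.0, -0.5, -6.4]
opening: 0.0257
[ 0.55480456 -0.18511929  0.14043151] [ 3.14008056e+00 -8.60289000e-02 -2.13829035e-03] [ 1.01241409 -0.51655396 -6.38245016] [-0.09398478 -0.21094217 -0.06890449]
```

View pics/s3c.png

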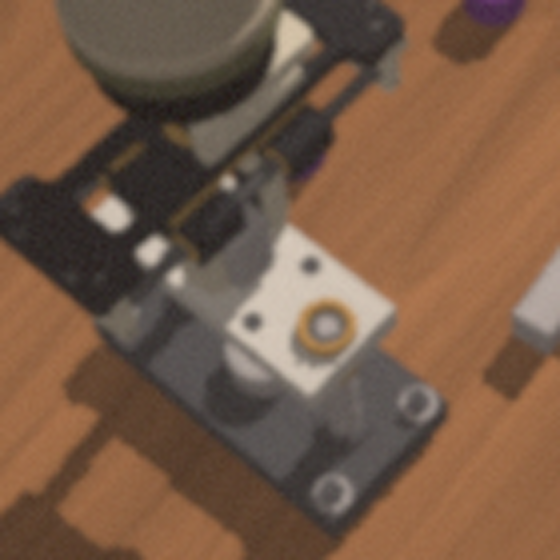

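View pics/w14.png

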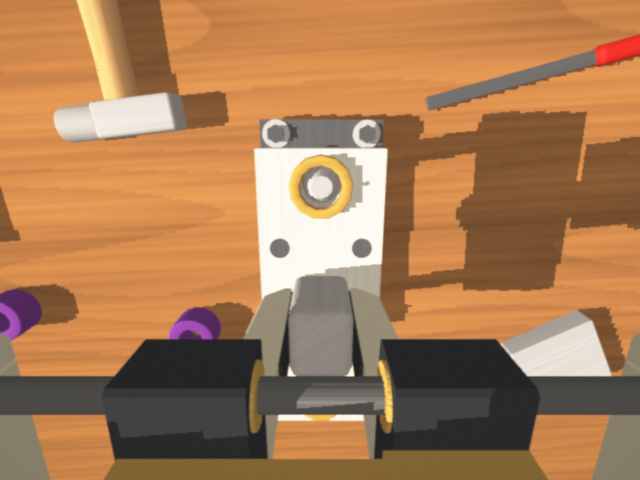

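```bash
python3 -m pendant '[{"delta_pos":[0.0003,0,0.001],"spin":0},{"delta_pos":[0.0003,0,0.003],"spin":0},{"delta_pos":[0.0003,0,0.005],"spin":0},{"delta_pos":[0.0003,0,0.007],"spin":0},{"delta_pos":[0.0003,0,0.008],"spin":0},{"delta_pos":[0.0003,0,0.008],"spin":0}]'
python3 -m pendant '[{"delta_pos":[0,0,0.001],"spin":0},{"delta_pos":[0,0,0.003],"spin":0},{"delta_pos":[0,0,0.005],"spin":0},{"delta_pos":[0,0,0.007],"spin":0},{"delta_pos":[0,0,0.008],"spin":0},{"delta_pos":[0,0,0.008],"spin":0}]'
python3 - <<'E'
from h import *
s=robot.read_state();  print(s['tool_pos'],s['orientation'],s['force'],s['wrist_torque'])
E
```

```text
t: 23.0
tool_pos: [0.5549, -0.1851, 0.1322]
orientation: [3.14, -0.086, -0.003]
force: [-0.0, -0.3, -6.2]
opening: 0.0255
t: 23.6
tool_pos: [0.5549, -0.1851, 0.124]
orientation: [3.14, -0.086, -0.003]
force: [0.3, -1.0, -5.6]
opening: 0.0258
[ 0.55491058 -0.18509317  0.12395901] [ 3.14027383e+00 -8.62233990e-02 -2.87565511e-03] [ 0.26134999 -1.04185541 -5.60624568] [-0.12808669 -0.05005361 -0.03945932]
```

```bash
python3 -m pendant '[{"delta_pos":[0,0,0.002],"spin":0},{"delta_pos":[0,0,0.004],"spin":0},{"delta_pos":[0,0,0.006],"spin":0},{"delta_pos":[0,0,0.008],"spin":0},{"delta_pos":[0,0,0.010],"spin":0},{"delta_pos":[0,0,0.010],"spin":0}]'
python3 -m pendant '[{"delta_pos":[0,0,0.001],"spin":0},{"delta_pos":[0,0,0.002],"spin":0},{"delta_pos":[0,0,0.003],"spin":0},{"delta_pos":[0,0,0.004],"spin":0},{"delta_pos":[0,0,0.005],"spin":0},{"delta_pos":[0,0,0.006],"spin":0},{"delta_pos":[0,0,0.006],"spin":0}]'
python3 - <<'E'
from h import *
s=robot.read_state();  print(s['tool_pos'],s['orientation'],s['force'],s['wrist_torque'])
E
```

```text
t: 24.2
tool_pos: [0.5548, -0.1851, 0.1136]
orientation: [3.14, -0.086, -0.003]
force: [1.1, 0.1, -6.8]
opening: 0.0257
t: 24.9
tool_pos: [0.5548, -0.1851, 0.1075]
orientation: [3.14, -0.086, -0.003]
force: [0.4, -0.8, -6.9]
opening: 0.0259
[ 0.55484513 -0.18511821  0.10748083] [ 3.14027523e+00 -8.62610815e-02 -3.02249296e-03] [ 0.39656118 -0.83309708 -6.85241586] [-0.07532282 -0.15954107 -0.09740967]
```

```bash
for i in 1; do
python3 -m pendant '[{"delta_pos":[0,0,0.0005],"spin":0},{"delta_pos":[0,0,0.001],"spin":0},{"delta_pos":[0,0,0.0015],"spin":0},{"delta_pos":[0,0,0.002],"spin":0},{"delta_pos":[0,0,0.002],"spin":0}]'
python3 -m pendant '[{"delta_pos":[0,0,0.0005],"spin":0},{"delta_pos":[0,0,0.001],"spin":0},{"delta_pos":[0,0,0.001],"spin":0}]'
python3 -m pendant '[{"delta_pos":[0,0,0.0005],"spin":0},{"delta_pos":[0,0,0.001],"spin":0},{"delta_pos":[0,0,0.001],"spin":0}]'
python3 -m pendant '[{"delta_pos":[0,0,0.0005],"spin":0},{"delta_pos":[0,0,0.001],"spin":0},{"delta_pos":[0,0,0.001],"spin":0}]'
done | egrep 't:|tool_pos|force'
```

```text
t: 25.4
tool_pos: [0.5548, -0.1851, 0.1054]
force: [1.4, 0.3, -6.1]
t: 25.7
tool_pos: [0.5548, -0.1851, 0.1043]
force: [0.9, 0.0, -5.1]
t: 26.0
tool_pos: [0.5548, -0.1851, 0.1033]
force: [0.4, 0.1, -6.0]
t: 26.3
tool_pos: [0.5548, -0.1851, 0.1022]
force: [0.4, 0.1, -5.6]
```

```bash
{
python3 -m pendant '[{"delta_pos":[0,0,0.0005],"spin":0},{"delta_pos":[0,0,0.001],"spin":0},{"delta_pos":[0,0,0.001],"spin":0}]'
python3 -m pendant '[{"delta_pos":[0,0,0.0005],"spin":0},{"delta_pos":[0,0,0.001],"spin":0},{"delta_pos":[0,0,0.001],"spin":0}]'
python3 -m pendant '[{"delta_pos":[0,0,0.0005],"spin":0},{"delta_pos":[0,0,0.001],"spin":0},{"delta_pos":[0,0,0.001],"spin":0}]'
python3 -m pendant '[{"delta_pos":[0,0,0.0005],"spin":0},{"delta_pos":[0,0,0.001],"spin":0},{"delta_pos":[0,0,0.001],"spin":0}]'
} | egrep 't:|tool_pos|force'
```

```text
t: 26.6
tool_pos: [0.5548, -0.1851, 0.1011]
force: [0.7, -0.9, -6.0]
t: 26.9
tool_pos: [0.5548, -0.1851, 0.1]
force: [0.9, -0.4, -5.4]
t: 27.2
tool_pos: [0.5548, -0.1851, 0.099]
force: [0.2, -0.2, -6.2]
t: 27.5
tool_pos: [0.5548, -0.1851, 0.0979]
force: [0.8, -0.4, -5.8]
```

```bash
{
python3 -m pendant '[{"delta_pos":[0,0,0.0005],"spin":0},{"delta_pos":[0,0,0.001],"spin":0},{"delta_pos":[0,0,0.001],"spin":0}]'
python3 -m pendant '[{"delta_pos":[0,0,0.0005],"spin":0},{"delta_pos":[0,0,0.001],"spin":0},{"delta_pos":[0,0,0.001],"spin":0}]'
python3 -m pendant '[{"delta_pos":[0,0,0.0005],"spin":0},{"delta_pos":[0,0,0.001],"spin":0},{"delta_pos":[0,0,0.001],"spin":0}]'
python3 -m pendant '[{"delta_pos":[0,0,0.0005],"spin":0},{"delta_pos":[0,0,0.001],"spin":0},{"delta_pos":[0,0,0.001],"spin":0}]'
} | egrep 't:|tool_pos|force'
```

```text
t: 27.8
tool_pos: [0.5549, -0.1852, 0.0968]
force: [0.0, 0.1, -5.5]
t: 28.1
tool_pos: [0.5549, -0.1851, 0.0957]
force: [0.5, -1.0, -5.4]
t: 28.4
tool_pos: [0.5548, -0.1851, 0.0946]
force: [0.9, -0.3, -6.0]
t: 28.7
tool_pos: [0.5548, -0.1851, 0.0936]
force: [-0.1, -0.5, -5.5]
```

```bash
{
python3 -m pendant '[{"delta_pos":[0,0,0.0005],"spin":0},{"delta_pos":[0,0,0.001],"spin":0},{"delta_pos":[0,0,0.001],"spin":0}]'
python3 -m pendant '[{"delta_pos":[0,0,0.0005],"spin":0},{"delta_pos":[0,0,0.001],"spin":0},{"delta_pos":[0,0,0.001],"spin":0}]'
python3 -m pendant '[{"delta_pos":[0,0,0.0005],"spin":0},{"delta_pos":[0,0,0.001],"spin":0},{"delta_pos":[0,0,0.001],"spin":0}]'
} | egrep 't:|tool_pos|force'
```

```text
t: 29.0
tool_pos: [0.5548, -0.1851, 0.0925]
force: [0.3, -1.1, -5.7]
t: 29.3
tool_pos: [0.5548, -0.1851, 0.0914]
force: [1.6, -0.2, -6.1]
t: 29.6
tool_pos: [0.5548, -0.1851, 0.0903]
force: [0.1, -0.2, -5.5]
```

```bash
{
python3 -m pendant '[{"delta_pos":[0,0,0.0005],"spin":0},{"delta_pos":[0,0,0.001],"spin":0},{"delta_pos":[0,0,0.001],"spin":0}]'
python3 -m pendant '[{"delta_pos":[0,0,0.0005],"spin":0},{"delta_pos":[0,0,0.001],"spin":0},{"delta_pos":[0,0,0.001],"spin":0}]'
python3 -m pendant '[{"delta_pos":[0,0,0.0005],"spin":0},{"delta_pos":[0,0,0.001],"spin":0},{"delta_pos":[0,0,0.001],"spin":0}]'
} | egrep 't:|tool_pos|force'
```

```text
t: 29.9
tool_pos: [0.5548, -0.1851, 0.0893]
force: [0.8, -0.4, -5.7]
t: 30.2
tool_pos: [0.5548, -0.1851, 0.0882]
force: [1.0, -1.1, -5.1]
t: 30.5
tool_pos: [0.5548, -0.1851, 0.0872]
force: [0.9, -1.4, -5.6]
```

```bash
{
python3 -m pendant '[{"delta_pos":[0,0,0.0005],"spin":0},{"delta_pos":[0,0,0.001],"spin":0},{"delta_pos":[0,0,0.001],"spin":0}]'
python3 -m pendant '[{"delta_pos":[0,0,0.0005],"spin":0},{"delta_pos":[0,0,0.001],"spin":0},{"delta_pos":[0,0,0.001],"spin":0}]'
python3 -m pendant '[{"delta_pos":[0,0,0.0005],"spin":0},{"delta_pos":[0,0,0.001],"spin":0},{"delta_pos":[0,0,0.001],"spin":0}]'
} | egrep 't:|tool_pos|force'
```

```text
t: 30.8
tool_pos: [0.5548, -0.1851, 0.086]
force: [0.6, -1.2, -6.6]
t: 31.1
tool_pos: [0.5548, -0.1851, 0.085]
force: [0.6, 0.2, -6.3]
t: 31.4
tool_pos: [0.5549, -0.1852, 0.0843]
force: [-0.5, -0.6, -1.1]
```

```bash
{
python3 -m pendant '[{"delta_pos":[0,0,0.0004],"spin":0},{"delta_pos":[0,0,0.0006],"spin":0},{"delta_pos":[0,0,0.0006],"spin":0}]'
python3 -m pendant '[{"delta_pos":[0,0,0.0007],"spin":0},{"delta_pos":[0,0,0.0008],"spin":0},{"delta_pos":[0,0,0.0008],"spin":0}]'
} | egrep 't:|tool_pos|force'
```

```text
t: 31.7
tool_pos: [0.555, -0.1852, 0.0843]
force: [-2.5, 1.8, 4.1]
t: 32.0
tool_pos: [0.5551, -0.1852, 0.0843]
force: [-4.4, 1.6, 6.5]
```

```bash
{
python3 -m pendant '[{"delta_pos":[-0.0002,0,0.001],"spin":0},{"delta_pos":[-0.0002,0,0.0011],"spin":0},{"delta_pos":[-0.0002,0,0.0011],"spin":0}]'
python3 -m pendant '[{"delta_pos":[-0.0002,0,0.0013],"spin":0},{"delta_pos":[-0.0002,0,0.0013],"spin":0},{"delta_pos":[-0.0002,0,0.0013],"spin":0}]'
} | egrep 't:|tool_pos|force'
python3 - <<'E'
from h import *
s=robot.read_state();  print(s['tool_pos'],s['orientation'],s['force'],s['wrist_torque'],s['opening'])
E
```

```text
t: 32.3
tool_pos: [0.5551, -0.1852, 0.0843]
force: [-5.9, 2.1, 8.8]
t: 32.6
tool_pos: [0.5552, -0.1852, 0.0843]
force: [-5.8, 2.1, 10.5]
[ 0.55515245 -0.18520039  0.08430874] [ 3.13980536e+00 -8.59929523e-02 -4.32342652e-04] [-5.83693643  2.10034895 10.53608432] [0.55789749 1.19455102 0.00291642] 0.025627384364377136
```

```bash
{
python3 -m pendant '[{"delta_pos":[-0.0005,0,0.0016],"spin":0},{"delta_pos":[-0.0005,0,0.0017],"spin":0},{"delta_pos":[-0.0005,0,0.0017],"spin":0}]'
python3 -m pendant '[{"delta_pos":[-0.0005,0,0.0019],"spin":0},{"delta_pos":[-0.0005,0,0.0019],"spin":0},{"delta_pos":[-0.0005,0,0.0019],"spin":0},{"delta_pos":[-0.0005,0,0.0019],"spin":0}]'
} | egrep 't:|tool_pos|force'
python3 - <<'E'
from h import *
s=robot.read_state();  print(s['tool_pos'],s['orientation'],s['force'],s['wrist_torque'],s['opening'])
E
```

```text
t: 32.9
tool_pos: [0.5551, -0.1852, 0.0843]
force: [-6.6, 2.5, 12.0]
t: 33.3
tool_pos: [0.555, -0.1852, 0.0843]
force: [-6.9, 3.0, 13.6]
[ 0.55504058 -0.18518571  0.08426145] [ 3.13937660e+00 -8.56950302e-02  2.66201905e-03] [-6.88959605  2.99304407 13.55105483] [ 0.80154271  1.44452068 -0.00322619] 0.025584385634753654
```

```bash
{
python3 -m pendant '[{"delta_pos":[0,0,0.001],"spin":0},{"delta_pos":[0,0,0.0003],"spin":0},{"delta_pos":[0,0,0],"spin":0},{"delta_pos":[0,0,0],"spin":0}]'
python3 -m pendant '[{"delta_pos":[0,0,0],"spin":0},{"delta_pos":[0,0,0],"spin":0},{"delta_pos":[0,0,0],"spin":0},{"delta_pos":[0,0,0],"spin":0},{"delta_pos":[0,0,0],"spin":0},{"delta_pos":[0,0,0],"spin":0}]' -0.3
} | egrep 't:|tool_pos|force|open'
python3 - <<'E'
from h import *
s=robot.read_state();  print(s['tool_pos'],s['orientation'],s['force'],s['wrist_torque'],s['opening'])
E
```

```text
t: 33.7
tool_pos: [0.555, -0.1851, 0.0843]
force: [-3.9, 1.4, 4.4]
opening: 0.0259
t: 34.3
tool_pos: [0.555, -0.1852, 0.0843]
force: [0.8, 0.5, 0.7]
opening: 0.0601
[ 0.55499425 -0.18518382  0.08428806] [ 3.13946769e+00 -8.56727031e-02  2.47011360e-03] [0.82082902 0.51178012 0.68300916] [ 3.50814657e-02  2.38087228e-05 -4.83536708e-02] 0.060137577577797585
```

Released, and the plate held. I'll withdraw straight up and check.

```bash
python3 -m pendant '[{"delta_pos":[0,0,-0.01],"spin":0},{"delta_pos":[0,0,-0.03],"spin":0},{"delta_pos":[0,0,-0.06],"spin":0},{"delta_pos":[0,0,-0.1],"spin":0},{"delta_pos":[0,0,-0.14],"spin":0},{"delta_pos":[0,0,-0.16],"spin":0},{"delta_pos":[0,0,-0.16],"spin":0},{"delta_pos":[0,0,-0.16],"spin":0}]'
python3 - <<'E'
from chk import *
s=robot.read_state(); print(s['tool_pos'],s['force'])
c=pic('wrist','w15.png'); np.savez('w15.npz',**c)
d=np.load('die.npy')
chk('w15.npz',[d[0],d[1],.0843],d[2],'pics/o11.png',(255,105,390,300),2.5)
c=pic('scene','s4.png'); cv2.imwrite('pics/s4c.png',cv2.resize(c['color'][210:350,200:340],None,fx=4,fy=4,interpolation=2))
marks('scene',c,['top_plate']); marks('wrist',dict(np.load('w15.npz')),['top_plate','shank_top'])
E
```

```text
t: 35.1
tool_pos: [0.5549, -0.1851, 0.2447]
orientation: [3.139, -0.086, 0.004]
force: [-1.1, 0.5, -0.2]
opening: 0.0605
[ 0.55487789 -0.18509988  0.24465989] [-1.05119091  0.46263303 -0.20250896]
scene top_plate 0.6 [ 0.5522 -0.183   0.061 ] [264. 290.]
wrist top_plate 0.81 [ 0.5528 -0.1831  0.0601] [317. 222.]
wrist shank_top 0.92 [ 0.5576 -0.186   0.126 ] [320. 235.]
```

View pics/o11.png

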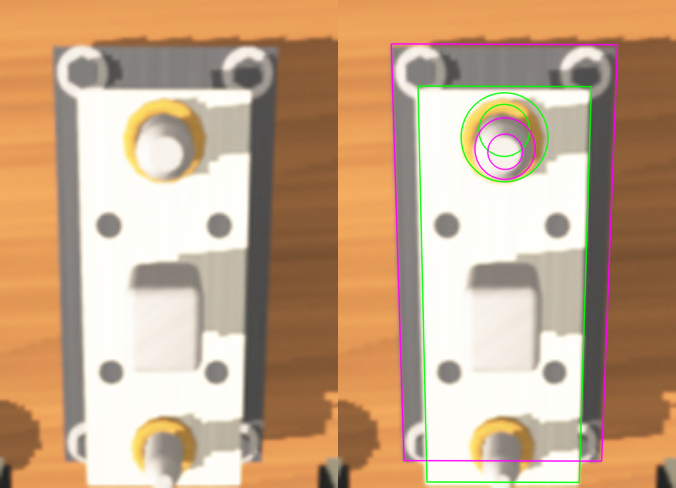

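View pics/s4c.png

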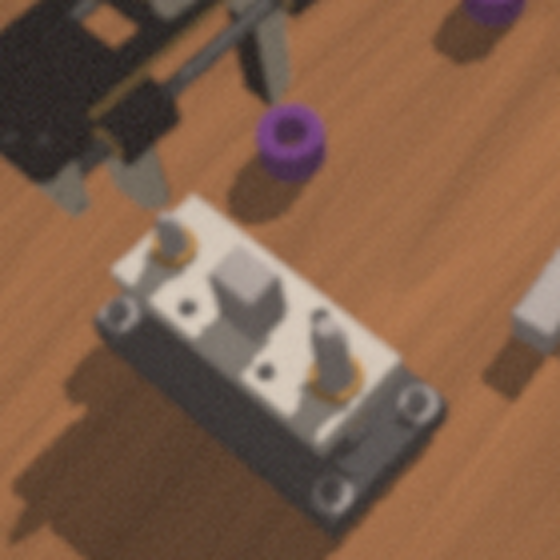

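The plate is threaded level on both pillars with the large bush on the tall one. Its outline matches an underside height of about 61 mm, and the robot is clear. I'm handing in.

```bash
python3 -c "
from plant import robot
print(robot.close_job(), robot.read_state()['t'])"
```

```text
the job is handed in; nothing more can be done
the job is handed in; nothing more can be done
```

The set is closed and handed in at about 35 s of the 67 s allowed, with no verdict reported.

- **Die ring:** I picked the steel ring from between the two purple look-alikes and set it in the recess. The check image matched a seated ring, with its top at 43 mm, to about a pixel.
- **Threading:** I carried the plate over, large bush on the tall pillar, and lowered it onto both pillars. I felt no binding, only about 1–2 N sideways.
- **Bedding:** The punch met the ring with the plate's underside about 61 mm above the bench. I pushed down to about 13.6 N, so the ring bore roughly 19–20 N with the plate's weight. I then eased off, let go and withdrew straight up.

**Last checks:** The plate lies level on both pillars at about 61 mm, within about 1 mm of the fitted die position. The gripper is clear, and I saw no contact with the bystanders or the purple rings, though I did not measure them again.

**Disagreements:**
- The push came with about 7 N sideways, which vanished on release, so it was not perfectly straight.
- Camera and tool positions differed by about 1 mm in places; I corrected for that before threading.

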